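# Load an optics barrel and screw its retaining ring down

## Task

Drop the lens cell, then the brass spacer, then the filter cell into the barrel, in that order, so that each lies flat on the one before. Then set the red retaining ring on top with its lugs down, feel for the start of its unmarked thread by turning it anticlockwise under light pressure until it drops in, screw it clockwise until it stops so that the stack is clamped against the spring seat, and let go. Leave the other things on the bench where they are.

Things in the scene. Friction and masses are not known exactly. Their poses are not given: they have to be found in the camera images.
- mouth (a point): Centre of the open mouth of the upright barrel, 87 mm above the bench; the barrel is fixed. z is up, along the bore. Outside diameter 92 mm (foot flange 120 mm wide, 4 mm thick), bore 66 mm with a 3 mm chamfer at the mouth, spring seat 75 mm below the mouth. With all three parts in, the ring first stands with its lugs on the collar's lands (its foot 5 mm below the mouth); its lugs found, it drops about 13 mm onto the filter.
- collar (a point): Dark steel thread collar, the barrel's top 19 mm; point on the axis 10 mm below the mouth. Three inward lands, 76 degrees wide, tops level with the mouth; between them three openings, 44 degrees wide, 80 mm across, let the ring's lugs drop in. Below it the bore narrows again in a cone. How the openings stand in yaw differs each time and no pose tells it (this frame's yaw neither): look or feel.
- barrel: The barrel's foot, centre of its underside. Clockwise from each opening, seen from above, a ramp under the land falls 6.5 mm within 45 degrees, then runs level to a stop; anticlockwise, a stop wall bars each opening below the land. From there the seat is fully pressed after about 60 degrees clockwise, the stop comes at about 82. Torque under 0.5 N m. The ring's top then stands 17 mm above the mouth.
- seat (a joint): Travel of the brass spring seat at the bottom of the barrel, in m: 0 unloaded, growing as it is pressed down, at most 0.0065; spring 2.2 N/mm. The weight of all the parts presses it down 1 to 1.8 mm; with the ring screwed home it stands at about 4.5 mm.
- lens_mid (a point): Centre of the lens cell, half-way up: black-rimmed disc with pale glass, 62 mm diameter, 20 mm high, about 80 g, lying flat on the bench; z is its axis. Solid to the touch.
- spacer_mid (a point): Centre of the spacer, half-way up: open brass ring, 62 mm outside and 48 mm inside diameter, 19 mm high, about 50 g, lying flat; z is its axis.
- filter_mid (a point): Centre of the filter cell, half-way up: white-rimmed disc with green glass, 62 mm diameter, 19 mm high, about 60 g, lying flat; z is its axis. Solid to the touch.
- ring_mid (a point): Centre of the red retaining ring, half-way up: round knurled collar with a window, solid, 62 mm diameter, 38 mm high, about 90 g, standing lugs down; z is its axis, up. Three steel lugs, 30 degrees wide, 76 mm across, 5 to 10 mm above its foot, at yaw 0, 120 and 240 degrees from its x. Grip the collar at any yaw, 25 mm or more above the foot so that the fingers clear the mouth.
- wash: Bystander, leave alone: white wash bottle, 170 mm tall, 68 mm wide. Origin at the centre of its underside.
- jar: Bystander, leave alone: small amber jar, 60 mm tall, 52 mm wide. Origin at the centre of its underside.
- driver: Bystander, leave alone: yellow screwdriver, 190 mm long, lying; origin inside it.
- gasket: Bystander, leave alone: flat copper gasket ring, 68 mm across, 6 mm thick. Origin at the centre of its underside.
- standoff: Bystander, leave alone: steel spindle-shaped post, 82 mm tall, 44 mm wide foot. Origin at the centre of its underside.
There are look-alikes about, which are no part of the job. What is shaped like the part that bears lens_mid but pink is not meant. Of the things like the part that bears ring_mid, leave any that is purple; of the rest the larger one is meant.

How it is judged (in metres and radians):
On the way, in this order (a step that is already met when the one before it is completed fails the run):
1. the lens cell lies flat on the barrel's seat (horizontal distance between lens_mid and mouth below 0.004 m and z of lens_mid in the frame of mouth below -0.059 m and angle between lens_mid's own z axis and vertical below 0.12 rad), for 0.2 s.
2. the spacer lies flat on the lens cell in the barrel (all of step 1 and horizontal distance between spacer_mid and mouth below 0.004 m and z of spacer_mid in the frame of mouth below -0.04 m and angle between spacer_mid's own z axis and vertical below 0.12 rad), for 0.2 s.
3. the filter cell lies flat on the spacer in the barrel (all of step 2 and horizontal distance between filter_mid and mouth below 0.004 m and z of filter_mid in the frame of mouth below -0.021 m and angle between filter_mid's own z axis and vertical below 0.12 rad), for 0.2 s.
4. the ring's lugs have dropped through the openings of the thread collar (all of step 3 and horizontal distance between ring_mid and mouth below 0.004 m and z of ring_mid in the frame of mouth below 0.004 m and angle between ring_mid's own z axis and vertical below 0.12 rad), for 0.1 s.
At the end, for the whole second after the job is handed in: Lens cell on the seat, spacer on it, filter cell on that, each within 4 mm of the barrel axis, flat within 7 degrees, centres over 59, 40 and 21 mm below the mouth; ring upright, centred, at rest and screwed down so that the seat stays pressed over 3.2 mm; nothing else touching (all of step 4 and value of joint seat above 0.0032 m and velocity of joint seat below 0.003 m/s).
It fails at once if the wash is moved more than 30 mm (distance of wash from where it was at the start of the episode above 0.03 m).
It fails at once if the jar is moved more than 30 mm (distance of jar from where it was at the start of the episode above 0.03 m).
It fails at once if the driver is moved more than 30 mm (distance of driver from where it was at the start of the episode above 0.03 m).
It fails at once if the gasket is moved more than 30 mm (distance of gasket from where it was at the start of the episode above 0.03 m).
It fails at once if the standoff is moved more than 30 mm (distance of standoff from where it was at the start of the episode above 0.03 m).
It also fails if it takes over 72 s, if anything falls off the work surface, if the arm or the gripper's body presses on something with over 40 N, if the wrist force passes 120 N, or if a joint passes its speed limit or range.

## Robot

A 7-joint arm with a two-finger parallel gripper is mounted at the origin on the work surface. World frame = base frame: x ahead of the robot, y to its left, z up, the work surface at z = 0. Lengths are in m, angles in degrees, forces in N, time in s.
With the tool pointing down it reaches from about 0.35 to 0.9 m from the base axis. Payload 7.2 kg.
Tool frame: the origin (TCP) lies at the very end of the fingers, on their centre line; the grasp point (between the pads) lies 19 mm behind it; z points along the fingers, y is the direction in which the jaws open and shut (so a half turn about z gives the same grasp; the last joint's range is limited). The gripper opens to 88 mm and grips with 3 to 60 N. Pads are 20 mm wide; open, the fingers measure 115 mm over their backs; the gripper's body (75 mm by 178 mm) begins 61 mm behind the grasp point.
Start: joints at [72.811, 23.554, -0.728, 91.456, 0.321, 64.991, -4.71], TCP at [0.144, -0.608, 0.223] pointing down, gripper open.
Joint ranges: [-169.25, 169.25], [-16.82, 113.86], [-84.01, 82.57], [7.8, 145.47], [-59.2, 239.2], [7.22, 106.19], [-163.78, 163.78]. Speed limits (degrees/s): [136.94, 136.94, 172.46, 172.46, 180, 180, 180].

## Interface

Orientations are given as [roll, pitch, yaw] about the fixed x, y, z axes, in that order (R = Rz(yaw) Ry(pitch) Rx(roll)).
In Python, from rig import r, eyes gives the robot as it stands.
- The arm moves only by the tool arm_command, never from a script. Its argument "deltas" is a list that holds one entry, the list of rows, each a list of 5 numbers: the opening, from 0 (shut) to 1 (fully open), then the shift along the world's x, y, z in cm, then the turn about the world's z in rad. In form: [[[claw, x, y, z, turn], ...]]. A call has 1 to 12 rows; each row is the pose to reach, as a shift and turn from the pose commanded when the call began; what a row does not reach only later rows make up. A row lasts 1/8 s, in which the tool goes at most 62.5 mm and 10.7 degrees, less where a joint would pass 70% of its speed; a pose out of reach is approached as far as the arm can. A call with a gripper value outside its range is refused whole. The fingers move at their own pace and stop on an object; "squeeze" is the grip in N (left out, the last holds). Time passes only in rows, so rows that repeat a pose let the fingers close. It gives the time, the measured TCP pose, the force and the opening at its end, in the units of the state.
- r.read_state(): the state, without advancing time (a new reading comes with each control period).
- eyes.get_image(name): name is "scene" or "top" or "wrist"; returns a dict with "image" (400x640x3 uint8, red, green, blue), "intrinsics" (3x3 intrinsics, pixels), "cam_to_world" (4x4, takes a point from camera to world coordinates); the wrist camera has in their place "hand_eye" (4x4, takes a point from camera to tool coordinates, whose origin is the TCP and whose axes are the flange's). Camera axes: x right, y down, z forward; pixel columns grow to the right and rows downward; lengths in m; the calibration is good to about 2 mm. The wrist camera is an equidistant fisheye: a pixel r from the principal point sees the ray r / f radians off the axis. A picture is of the moment at which its call begins: read the wrist's pose just before it. There is no depth.
- r.close_job(): hands the job in, once; it reports no verdict.
The state is a dict: "time_s": time; "joint_pos": joint angles; "qvel": joint speeds; "joint_torque": joint torques, N m; "ee_pos": TCP position; "tcp_rot": TCP orientation; "ft_force": force on the tool from outside, world axes, zero at the start; "torque": the same for the moment, N m; "width": finger opening in m.
Only numpy, scipy, OpenCV 4.12 (cv2) and the standard library are available. Lean on these libraries where they do the work, as an engineer would, in place of code of your own. Each camera call takes 0.05 s, during which the arm holds its last target.

## Working session

There is one attempt and no reset: what is moved stays moved. The work goes in short steps, Python scripts to look and compute and a tool call to move; the robot and the scene stay as the last step left them, time stands still between calls to the robot, and variables do not carry over. Pictures are saved under pics/ and viewed, and the job is handed in when it is done.

Besides the shell and the picture viewer there is one more tool, called after "Call:" in YAML: its name, and indented under it one key for each argument. arm_command: Moves the arm, as the interface text tells. Its arguments: {"type":"object","properties":{"deltas":{"type":"array","items":{"type":"array","items":{"type":"array","items":{"type":"number"}}}},"squeeze":{"type":"number"}},"required":["deltas"]}

```bash
ls; mkdir -p pics
cat > h.py <<'E'
import numpy as np, cv2
from rig import r, eyes
def grab(n,fn):
    st=r.read_state(); d=eyes.get_image(n); cv2.imwrite('pics/'+fn+'.png',d['image'][:,:,::-1]); 
    np.savez('pics/'+fn+'.npz',st_pos=st['ee_pos'],st_rot=st['tcp_rot'],**d); return st,d
E
python3 - <<'E'
from h import *
for n in ['scene','top','wrist']:
    st,d=grab(n,n+'0'); print(n,{k:np.round(v,4).tolist() for k,v in d.items() if k!='image'})
print(st)
E
```

```text
pics
scene {'intrinsics': [[437.6142, 0.0, 320.1374], [0.0, 437.6142, 198.9845], [0.0, 0.0, 1.0]], 'cam_to_world': [[0.4621, 0.7466, -0.4787, 1.1015], [0.8867, -0.3965, 0.2376, -0.2919], [-0.0124, -0.5342, -0.8452, 1.0971], [0.0, 0.0, 0.0, 1.0]]}
top {'intrinsics': [[371.5403, 0.0, 321.6694], [0.0, 371.5403, 201.7734], [0.0, 0.0, 1.0]], 'cam_to_world': [[0.0005, -0.9979, 0.0647, 0.4119], [-1.0, -0.0007, -0.003, -0.008], [0.003, -0.0647, -0.9979, 1.3456], [0.0, 0.0, 0.0, 1.0]]}
wrist {'intrinsics': [[309.7069, 0.0, 320.6156], [0.0, 309.7069, 202.2985], [0.0, 0.0, 1.0]], 'hand_eye': [[0.0006, -0.963, -0.2695, 0.0731], [1.0, 0.0007, -0.0004, -0.001], [0.0006, -0.2695, 0.963, -0.1625], [0.0, 0.0, 0.0, 1.0]]}
{'time_s': 0.1, 'joint_pos': array([72.81245976, 23.59368153, -0.73080643, 91.49655484,  0.32107221,
       64.99049306, -4.71122141]), 'qvel': array([-0.05300916, -0.03044148,  0.05454543, -0.16376317, -0.13409519,
        0.06520906,  0.05617075]), 'joint_torque': array([ 3.07287555e-03, -5.89095140e+01,  6.44003358e-01, -2.91710973e+01,
       -5.37581427e-02,  1.44870972e-02,  7.43892133e-05]), 'ee_pos': array([ 0.14345679, -0.60786834,  0.22193128]), 'tcp_rot': array([-1.79921454e+02,  4.75094538e-03,  1.32821850e+01]), 'ft_force': array([0.84407056, 0.00747265, 0.32734646]), 'torque': array([-0.00294005,  0.06941901, -0.02256133]), 'width': 0.08775748464652175}
```

View pics/scene0.png

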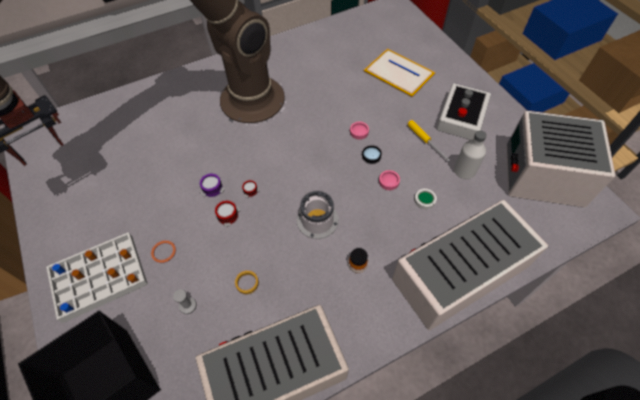

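View pics/top0.png

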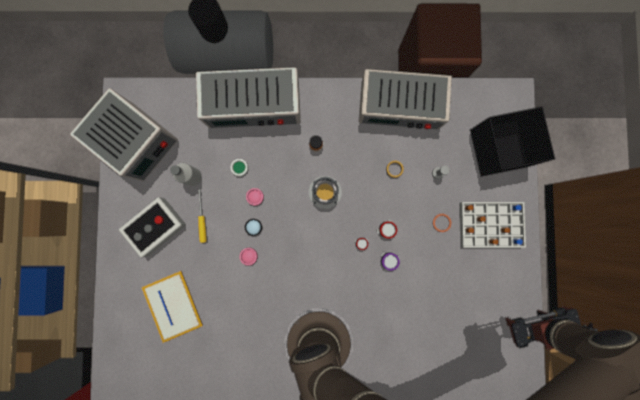

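View pics/wrist0.png

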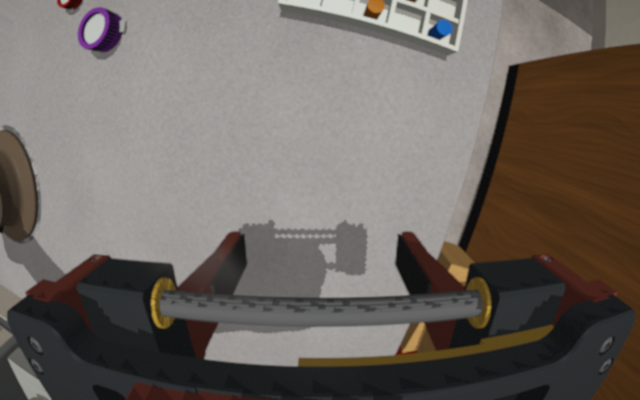

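The candidates (top-view pixels):
- **Lens:** pale glass with black rim at (254,227). The pink look-alikes at (256,197) and (249,257) are rejected.
- **Filter:** green and white at (239,168).
- **Spacer:** brass at (395,170). The copper gasket is at (441,223).
- **Ring:** the larger red one at (388,230). The small red one at (362,244) and the purple one at (390,262) are rejected.
- **Barrel:** (325,192).

Next I measure each from the two fixed views.

```bash
cat >> h.py <<'E'
from scipy.spatial.transform import Rotation as R
def ray(n,uv,d=None):
    d=np.load('pics/%s.npz'%n); K=d['intrinsics'];T=d['cam_to_world']
    v=np.array([(uv[0]-K[0,2])/K[0,0],(uv[1]-K[1,2])/K[1,1],1.]); return T[:3,3],T[:3,:3]@v
def plane(n,uv,z):
    o,v=ray(n,uv); return (o+v*(z-o[2])/v[2])
def wray(n,uv):
    d=np.load('pics/%s.npz'%n); K=d['intrinsics'];T=np.eye(4)
    T[:3,:3]=R.from_euler('xyz',d['st_rot'],degrees=True).as_matrix();T[:3,3]=d['st_pos'];T=T@d['hand_eye']
    x=(np.array(uv)-K[:2,2])/K[0,0]; a=np.hypot(*x)
    v=np.array([x[0]/a*np.sin(a),x[1]/a*np.sin(a),np.cos(a)]); return T[:3,3],T[:3,:3]@v
def wplane(n,uv,z):
    o,v=wray(n,uv); return (o+v*(z-o[2])/v[2])
def tri(rays):
    A=0;b=0
    for o,v in rays:
        v=v/np.linalg.norm(v);P=np.eye(3)-np.outer(v,v);A=A+P;b=b+P@o
    p=np.linalg.solve(A,b); return p,[np.linalg.norm((np.eye(3)-np.outer(v,v)/(v@v))@(p-o)) for o,v in rays]
E
python3 - <<'E'
from h import *
for n,boxes in {'top0':(225,150,420,260),'scene0':(140,110,460,300)}.items():
    im=cv2.imread('pics/%s.png'%n); x0,y0,x1,y1=boxes
    c=cv2.resize(im[y0:y1,x0:x1],None,fx=800/(x1-x0),fy=800/(x1-x0),interpolation=cv2.INTER_CUBIC); cv2.imwrite('pics/%s_c.png'%n,c)
T={'lens':((254,227),(372,154),.02),'spacer':((395,170),(247,282),.019),'filt':((239,168),(426,198),.019),'ring':((388,230),(227,211),.038),'barrel':((325,192),(318,206),.087)}
for k,(a,b,z) in T.items():
    p,e=tri([ray('top0',a),ray('scene0',b)]); print(k,p.round(3),np.round(e,4),plane('top0',a,z).round(3),plane('scene0',b,z).round(3))
E
```

```text
lens [0.409 0.235 0.004] [0.0032 0.0032] [0.408 0.229 0.02 ] [0.42 0.23 0.02]
spacer [ 0.617 -0.278 -0.005] [0.0028 0.0028] [ 0.613 -0.276  0.019] [ 0.629 -0.276  0.019]
filt [0.624 0.292 0.001] [0.0026 0.0026] [0.619 0.285 0.019] [0.632 0.285 0.019]
ring [ 0.398 -0.246  0.015] [0.0027 0.0027] [ 0.397 -0.245  0.038] [ 0.414 -0.245  0.038]
barrel [ 0.531 -0.02   0.061] [0.0038 0.0038] [ 0.527 -0.023  0.087] [ 0.547 -0.023  0.087]
```

View pics/top0_c.png

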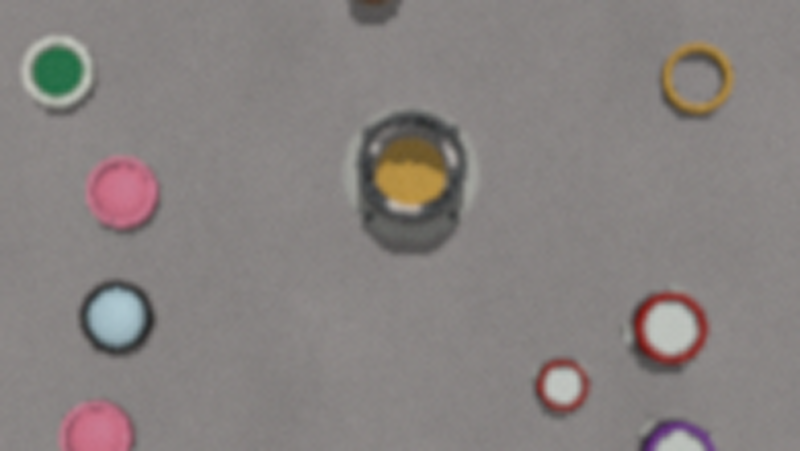

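View pics/scene0_c.png

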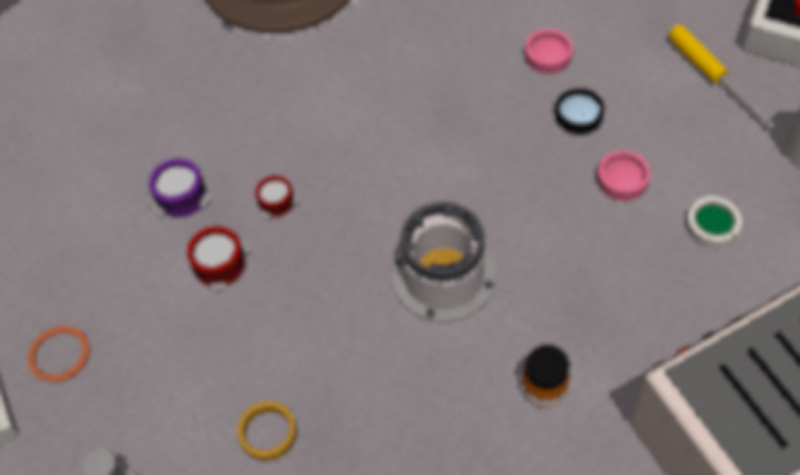

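Next: move to between the ring and the spacer for a close wrist view, then on to the barrel.

Call:
arm_command:
  deltas:
    - [[1, 24, 31, 4, 0], [1, 24, 31, 4, 0], [1, 24, 31, 4, 0], [1, 24, 31, 4, 0], [1, 24, 31, 4, 0], [1, 24, 31, 4, 0], [1, 24, 31, 4, 0], [1, 24, 31, 4, 0]]

```text
time_s: 1.15
ee_pos: [0.3844, -0.2971, 0.2627]
tcp_rot: [180.0, -0.0, 13.5]
ft_force: [-0.1, 0.6, -0.3]
width: 0.0874
```

```bash
python3 -c "
from h import *
st,d=grab('wrist','w1');print(st['time_s'],st['ee_pos'],st['tcp_rot'],st['qvel'].round(1))"
```

```text
1.15 [ 0.38439504 -0.29707089  0.26274155] [ 1.79995581e+02 -1.33389584e-02  1.34757073e+01] [ 2.2  0.3  2.6  0.3  0.7 -0.1  1.5]
```

View pics/w1.png

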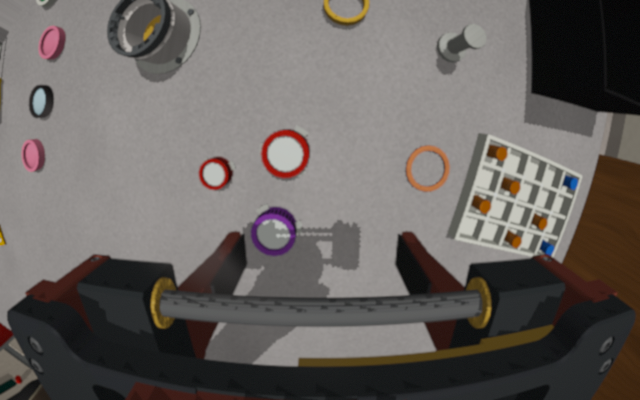

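Call:
arm_command:
  deltas:
    - [[1, 7.5, 26, 0, 0], [1, 7.5, 26, 0, 0], [1, 7.5, 26, 0, 0], [1, 7.5, 26, 0, 0], [1, 7.5, 26, 0, 0], [1, 7.5, 26, 0, 0]]

```text
time_s: 1.95
ee_pos: [0.4586, -0.0386, 0.2623]
tcp_rot: [-180.0, 0.0, 13.3]
ft_force: [-0.2, -0.8, 0.8]
width: 0.0878
```

```bash
python3 -c "
from h import *
st,d=grab('wrist','w2');print(st['time_s'],st['ee_pos'],st['tcp_rot'],st['qvel'].round(1))"
```

```text
1.95 [ 0.4585623  -0.03864182  0.26234319] [-1.79991341e+02  3.07953862e-02  1.33219995e+01] [ 1.7 -0.3  2.4  0.6  0.4  0.2  1.6]
```

View pics/w2.png

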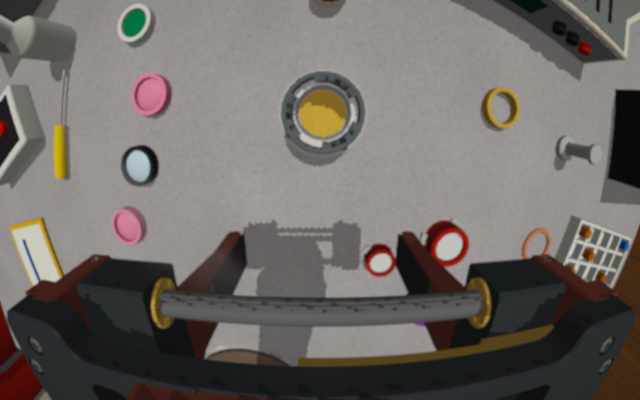

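Everything is visible here: the barrel at (323,112), lens (140,165), filter (136,23), spacer (501,108) and ring (446,245). I crop in to fit circles.

Run:
```python
from h import *
im=cv2.imread('pics/w2.png')
cv2.imwrite('pics/w2_b.png',cv2.resize(im[60:165,270:375],None,fx=5.6,fy=5.6,interpolation=cv2.INTER_CUBIC))
parts=[im[5:45,112:162],im[140:190,115:165],im[80:135,475:530],im[215:270,415:475]]
cv2.imwrite('pics/w2_p.png',np.hstack([cv2.resize(p,(200,200),interpolation=cv2.INTER_CUBIC) for p in parts]))
```

```text
(no output)
```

View pics/w2_b.png

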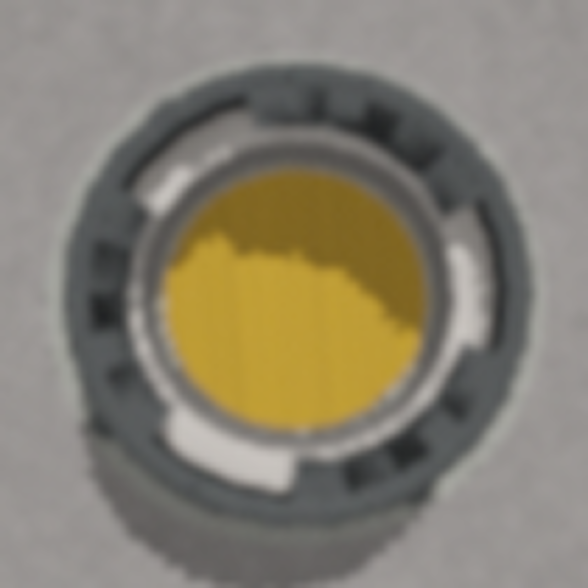

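View pics/w2_p.png

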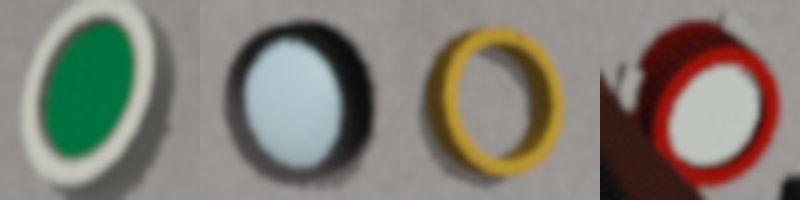

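```bash
cat > m.py <<'E'
from h import *
def blob(n,lo,hi,near,rad=30,minA=15):
    hsv=cv2.cvtColor(cv2.imread('pics/%s.png'%n),cv2.COLOR_BGR2HSV)
    m=cv2.inRange(hsv,np.array(lo),np.array(hi)); k=np.zeros_like(m);cv2.circle(k,(int(near[0]),int(near[1])),rad,255,-1);m&=k
    cs,_=cv2.findContours(m,cv2.RETR_EXTERNAL,cv2.CHAIN_APPROX_NONE)
    c=max(cs,key=cv2.contourArea); e=cv2.fitEllipse(c); return np.array(e[0]),np.round(e[1],1),c
E
python3 - <<'E'
from m import *
G=dict(filt=((65,120,40),(90,255,255)),lens=((90,25,120),(115,140,255)),spacer=((15,110,70),(32,255,255)),ring=((0,0,150),(180,45,255)))
seed=dict(filt=[('w2',(136,23)),('top0',(239,168)),('scene0',(426,198))],
 lens=[('w2',(138,165)),('w1',(41,101)),('top0',(254,227)),('scene0',(372,154))],
 spacer=[('w2',(502,108)),('top0',(395,170)),('scene0',(247,282))],
 ring=[('w2',(449,247)),('w1',(286,153)),('top0',(388,230)),('scene0',(227,208))])
H=dict(filt=.019,lens=.02,spacer=.019,ring=.038)
for k in seed:
    rays=[]
    for n,s in seed[k]:
        c,ax,_=blob(n,*G[k],s,18 if n[0]!='w' else 28)
        f=wray if n[0]=='w' else ray; rr=f(n,c); rays.append(rr); o,v=rr
        print(k,n,c.round(1),ax,'on plane',(o+v*(H[k]-o[2])/v[2]).round(4))
    p,e=tri(rays); print('  tri',p.round(4),np.round(e,4))
    if len(rays)>2:
        p,e=tri([q for q,(n,_) in zip(rays,seed[k]) if n!='scene0']); print('  tri w/o scene',p.round(4))
print(wplane('w2',(323.75,112.5),.087))
E
```

```text
filt w2 [133.7  22.4] [17.9 27.6] on plane [0.6244 0.2871 0.019 ]
filt top0 [238.6 166.9] [ 9.2 10.1] on plane [0.6232 0.2871 0.019 ]
filt scene0 [425.5 197.2] [ 9.5 13.4] on plane [0.6296 0.2848 0.019 ]
  tri [0.6254 0.2893 0.0128] [0.002  0.0015 0.0015]
  tri w/o scene [0.6237 0.2869 0.0193]
lens w2 [137.8 165.6] [23.  31.4] on plane [0.4113 0.2321 0.02  ]
lens w1 [ 38.9 100.8] [11.7 24.8] on plane [0.4106 0.2295 0.02  ]
lens top0 [253.  226.7] [12.5 13.1] on plane [0.4087 0.2324 0.02  ]
lens scene0 [371.6 153.2] [10.2 14.9] on plane [0.4171 0.2302 0.02  ]
  tri [0.4102 0.2346 0.014 ] [0.0011 0.0015 0.0018 0.0027]
  tri w/o scene [0.4098 0.2335 0.0169]
spacer w2 [500.9 107.7] [36.1 40.3] on plane [ 0.618  -0.2685  0.019 ]
spacer top0 [394.5 168.9] [15.6 16.2] on plane [ 0.6169 -0.2742  0.019 ]
spacer scene0 [246.2 281.8] [22.1 23. ] on plane [ 0.6273 -0.2774  0.019 ]
  tri [ 0.6204 -0.2773  0.004 ] [0.001  0.0012 0.0003]
  tri w/o scene [ 0.6199 -0.2767  0.0057]
ring w2 [448.8 246.4] [21.9 28.9] on plane [ 0.4023 -0.2416  0.038 ]
ring w1 [284.8 153.6] [33.4 34.4] on plane [ 0.4012 -0.2455  0.038 ]
ring top0 [388.1 229.5] [10.9 12.1] on plane [ 0.3992 -0.2451  0.038 ]
ring scene0 [225.1 209.6] [10.8 14.3] on plane [ 0.4073 -0.2481  0.038 ]
  tri [ 0.3997 -0.2465  0.0282] [0.0007 0.0019 0.0007 0.0015]
  tri w/o scene [ 0.3998 -0.2456  0.0314]
[ 0.5356876  -0.02262168  0.087     ]
```

Call:
arm_command:
  deltas:
    - [[1, -2, 12, 0, 0], [1, -4.9, 27, -6, 0], [1, -4.9, 27, -14, 0], [1, -4.9, 27, -14, 0], [1, -4.9, 27, -14, 0], [1, -4.9, 27, -14, 0], [1, -4.9, 27, -14, 0]]

```text
time_s: 2.88
ee_pos: [0.4103, 0.2298, 0.1223]
tcp_rot: [179.9, 0.1, 13.2]
ft_force: [0.4, 0.0, 0.0]
width: 0.088
```

```bash
python3 -c "
from m import *
st,d=grab('wrist','w3');print(st['time_s'],st['ee_pos'],st['tcp_rot'],st['qvel'].round(1))
c,ax,_=blob('w3',(90,25,120),(115,140,255),(320,240),90);print(c,ax,wplane('w3',c,.02)); print(tri([wray('w3',c),wray('w2',(137.8,165.6))]))
print('top mouth',plane('top0',(325.7,189.7),.087))
"
```

```text
2.875 [0.41026247 0.22979055 0.12233036] [1.79935419e+02 7.15107519e-02 1.31829412e+01] [ 1.5 -1.8  0.2 -0.5 -0.2  0.4  0.3]
[315.59500122 197.70533752] [50.3 53.9] [0.41198838 0.23573955 0.02      ]
(array([0.41006845, 0.23546285, 0.01434705]), [np.float64(0.0004253138387773345), np.float64(0.0004253138387772999)])
top mouth [ 0.53463773 -0.02546585  0.087     ]
```

View pics/w3.png

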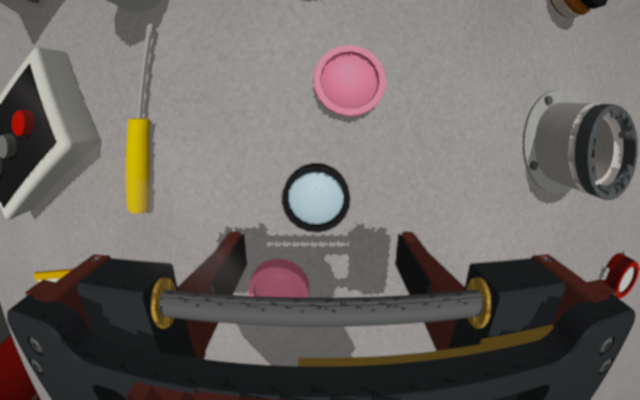

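Call:
arm_command:
  deltas:
    - [[1, 0.1, 0.4, -6, 0], [1, 0.1, 0.4, -9, 0], [1, 0.1, 0.4, -11.1, 0], [1, 0.1, 0.4, -11.1, 0], [0.5, 0.1, 0.4, -11.1, 0], [0.5, 0.1, 0.4, -11.1, 0], [0.5, 0.1, 0.4, -11.1, 0], [0.5, 0.1, 0.4, -11.1, 0]]
  squeeze: 15

```text
time_s: 3.92
ee_pos: [0.4112, 0.2357, 0.0125]
tcp_rot: [180.0, -0.1, 13.3]
ft_force: [0.1, -3.0, 7.1]
width: 0.0618
```

```bash
python3 -c "
from m import *
st,d=grab('wrist','w4');print(st)"
```

```text
{'time_s': 3.925, 'joint_pos': array([ -10.99740563,   30.19243553,  -30.77769022,  120.94658469,
         26.49350539,   35.36542771, -137.07480401]), 'qvel': array([-0.08646241,  0.06635112,  0.05101198, -0.01634377,  0.06111989,
        0.16495507, -0.10887936]), 'joint_torque': array([-6.36058990e-01, -4.72168064e+01, -6.32588223e+00, -1.57884747e+01,
       -8.42056400e-02, -6.43653441e-01,  2.83073564e-02]), 'ee_pos': array([0.41124043, 0.23570408, 0.01245235]), 'tcp_rot': array([ 1.79982123e+02, -8.16815146e-02,  1.32641381e+01]), 'ft_force': array([ 0.06484287, -2.99387416,  7.12452659]), 'torque': array([-0.3937949 ,  0.06346084,  0.00964529]), 'width': 0.06179822397170207}
```

View pics/w4.png

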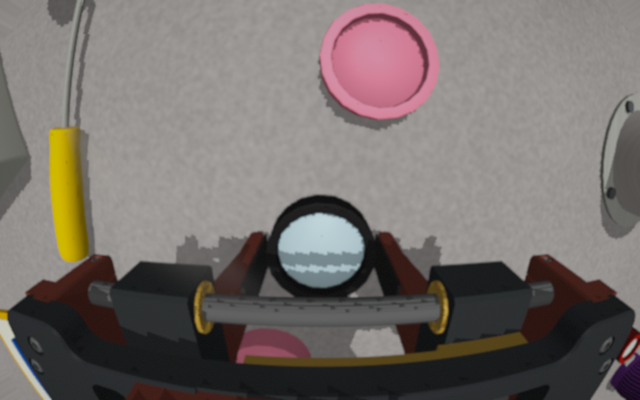

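```bash
python3 -c "
from m import *
c,ax,_=blob('w4',(90,25,100),(115,140,255),(320,249),60);print(c,ax)
for z in (.017,.02):print(wplane('w4',c,z)-np.load('pics/w4.npz')['st_pos'])
"
```

```text
[320.57522583 249.40345764] [73.1 85.3]
[0.0012959  0.00136723 0.00454765]
[0.00261237 0.00167699 0.00754765]
```

Call:
arm_command:
  deltas:
    - [[0.5, 0, 0, 6, 0], [0.5, 0, 0, 12, 0], [0.5, 4, -8, 12.5, 0], [0.5, 11.5, -24, 12.5, 0], [0.5, 11.5, -24, 12.5, 0], [0.5, 11.5, -24, 12.5, 0], [0.5, 11.5, -24, 12.5, 0], [0.5, 11.5, -24, 12.5, 0], [0.5, 11.5, -24, 12.5, 0]]

```text
time_s: 5.1
ee_pos: [0.5248, -0.0022, 0.1367]
tcp_rot: [-179.9, 0.0, 13.4]
ft_force: [0.3, 0.1, -1.4]
width: 0.0616
```

```bash
python3 -c "
from m import *
st,d=grab('wrist','w5');print(st)"
```

```text
{'time_s': 5.1, 'joint_pos': array([ 20.95482821,  22.84121426, -32.6548573 , 109.07543585,
        15.26280163,  52.41407205, -95.63600496]), 'qvel': array([-0.67014119, -0.20449484, -0.04457698,  0.06779868,  0.11145116,
        0.0555201 ,  0.21651148]), 'joint_torque': array([ 1.09539315e+00, -4.94800901e+01, -5.07162675e+00, -2.51880670e+01,
        8.39732797e-02, -5.97008248e-02,  4.89340659e-03]), 'ee_pos': array([ 0.52484907, -0.0021627 ,  0.13666032]), 'tcp_rot': array([-1.79949503e+02,  1.30254316e-02,  1.34292638e+01]), 'ft_force': array([ 0.33048122,  0.13883248, -1.36177235]), 'torque': array([-0.03049653,  0.03588133,  0.04564474]), 'width': 0.06160737417388315}
```

View pics/w5.png

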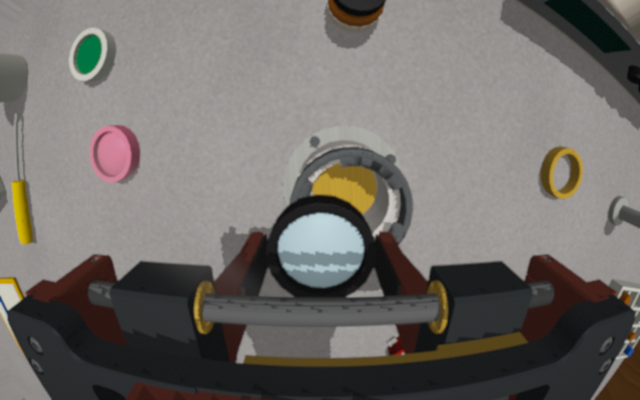

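```bash
cat > mouth.py <<'E'
from m import *
from scipy.optimize import least_squares
def mouth(n,guess=(0.535,-0.024),z=.087,Rr=.046,show=True,f=wplane):
    im=cv2.imread('pics/%s.png'%n); g=cv2.GaussianBlur(cv2.cvtColor(im,cv2.COLOR_BGR2GRAY),(3,3),0)
    # pixel grid around -> plane coords, radial profile search of strongest bright-outside gradient
    ys,xs=np.mgrid[0:400,0:640]
    d=np.load('pics/%s.npz'%n);K=d['intrinsics'];T=np.eye(4)
    if f is wplane:
        T[:3,:3]=R.from_euler('xyz',d['st_rot'],degrees=True).as_matrix();T[:3,3]=d['st_pos'];T=T@d['hand_eye']
    else: T=d['cam_to_world']
    def proj(P):
        q=(P-T[:3,3])@T[:3,:3]
        if f is wplane:
            a=np.arctan2(np.hypot(q[:,0],q[:,1]),q[:,2]);h=np.hypot(q[:,0],q[:,1])
            return np.c_[K[0,0]*a*q[:,0]/h+K[0,2],K[0,0]*a*q[:,1]/h+K[1,2]]
        return np.c_[K[0,0]*q[:,0]/q[:,2]+K[0,2],K[1,1]*q[:,1]/q[:,2]+K[1,2]]
    c=np.array(guess)
    for it in range(4):
        pts=[]
        for th in np.deg2rad(np.arange(0,360,4)):
            rr=np.arange(Rr-.006,Rr+.006,.0004)
            P=np.c_[c[0]+rr*np.cos(th),c[1]+rr*np.sin(th),np.full(len(rr),z)]
            uv=proj(P).astype(np.float32)
            v=cv2.remap(g,uv[:,0].reshape(-1,1),uv[:,1].reshape(-1,1),cv2.INTER_LINEAR).ravel().astype(float)
            gr=v[4:]-v[:-4]; i=gr.argmax()
            if gr[i]>18: pts.append(P[i+2,:2])
        pts=np.array(pts)
        s=least_squares(lambda p:np.hypot(pts[:,0]-p[0],pts[:,1]-p[1])-p[2],[*c,Rr],loss='soft_l1',f_scale=.0005); c=s.x[:2]
    print(n,c.round(4),'R',s.x[2].round(4),len(pts),'rms',np.sqrt(np.median(s.fun**2)).round(5)); return c
E
python3 - <<'E'
from mouth import *
mouth('w2');mouth('w5');mouth('top0',f=plane);mouth('scene0',guess=(.54,-.024),f=plane)
E
```

```text
w2 [ 0.5356 -0.0214] R 0.0453 70 rms 6e-05
w5 [ 0.5373 -0.0208] R 0.0455 68 rms 0.00042Traceback (most recent call last):
  File "<stdin>", line 2, in <module>
  File "mouth.py", line 28, in mouth
    s=least_squares(lambda p:np.hypot(pts[:,0]-p[0],pts[:,1]-p[1])-p[2],[*c,Rr],loss='soft_l1',f_scale=.0005); c=s.x[:2]
    return func(*args, **kwargs)
    vector_fun = VectorFunction(
        fun_wrapped,
    ...<6 lines>...
        workers=workers
    )
    self._update_fun()
    ~~~~~~~~~~~~~~~~^^
    self.f = self.fun_wrapped(xp_copy(self.x))
             ~~~~~~~~~~~~~~~~^^^^^^^^^^^^^^^^^
    return np.atleast_1d(self.fun(x))
                         ~~~~~~~~^^^
    return self.f(x, *self.args, **self.kwargs)
           ~~~~~~^^^^^^^^^^^^^^^^^^^^^^^^^^^^^^
  File "mouth.py", line 28, in <lambda>
    s=least_squares(lambda p:np.hypot(pts[:,0]-p[0],pts[:,1]-p[1])-p[2],[*c,Rr],loss='soft_l1',f_scale=.0005); c=s.x[:2]
                                      ~~~^^^^^
IndexError: too many indices for array: array is 1-dimensional, but 2 were indexed
```

Call:
arm_command:
  deltas:
    - [[0.5, 1.0, -2.0, 0, 0], [0.5, 1.0, -2.0, -2.0, 0], [0.5, 1.0, -2.0, -3.2, 0], [0.5, 1.0, -2.0, -3.2, 0], [0.5, 1.0, -2.0, -3.2, 0]]

```text
time_s: 5.78
ee_pos: [0.5357, -0.0235, 0.1051]
tcp_rot: [-180.0, -0.0, 13.4]
ft_force: [0.4, -0.1, -0.8]
width: 0.0613
```

```bash
python3 -c "
from m import *
st,d=grab('wrist','w6');print(st['ee_pos'],st['ft_force'])
grab('scene','s6'); im=cv2.imread('pics/s6.png');cv2.imwrite('pics/s6c.png',cv2.resize(im[120:270,220:420],None,fx=3.5,fy=3.5))"
```

```text
[ 0.53572571 -0.02349448  0.10510918] [ 0.40772969 -0.11979167 -0.767851  ]
```

View pics/w6.png

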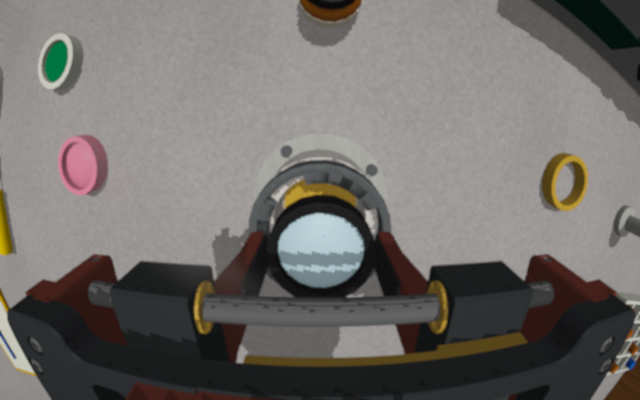

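View pics/s6c.png

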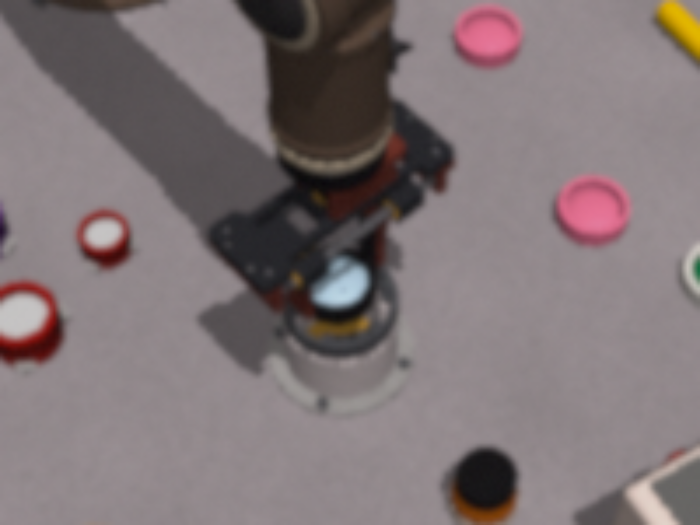

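Run:
```python
from mouth import *
m=mouth('w6')
c,ax,_=blob('w6',(90,25,100),(115,140,255),(320,249),60)
for z in (.1096,.1126): p=wplane('w6',c,z); print(p,p[:2]-m)
```

```text
w6 [ 0.5369 -0.0213] R 0.046 68 rms 0.00079
[ 0.53706109 -0.02202742  0.1096    ] [ 0.00019524 -0.00073816]
[ 0.53837954 -0.02171792  0.1126    ] [ 0.0015137  -0.00042866]
```

Call:
arm_command:
  deltas:
    - [[0.5, 0, 0, -0.8, 0], [0.5, 0, 0, -1.5, 0], [0.5, 0, 0, -1.5, 0], [0.5, 0, 0, -1.5, 0]]

```text
time_s: 6.38
ee_pos: [0.5358, -0.0239, 0.0896]
tcp_rot: [-180.0, -0.0, 13.3]
ft_force: [2.0, 2.0, -1.7]
width: 0.0616
```

```bash
python3 -c "
from m import *
st=r.read_state();print(st['ee_pos'],st['ft_force'],st['torque'],st['width'])"
```

```text
[ 0.53575461 -0.02394106  0.08959385] [ 2.0310616   2.0256739  -1.74846239] [ 0.46406042 -0.493311   -0.03183265] 0.06155623495214015
```

Call:
arm_command:
  deltas:
    - [[0.5, 0.1, 0.1, 0, 0], [0.5, 0.1, 0.1, 0, 0], [1, 0.1, 0.1, 0, 0], [1, 0.1, 0.1, 0, 0], [1, 0.1, 0.1, 0, 0], [1, 0.1, 0.1, 3, 0], [1, 0.1, 0.1, 5, 0], [1, 0.1, 0.1, 5, 0]]

```text
time_s: 7.38
ee_pos: [0.5375, -0.0233, 0.1409]
tcp_rot: [179.9, -0.2, 13.3]
ft_force: [0.4, -0.6, 0.5]
width: 0.0878
```

```bash
python3 -c "
from m import *
st,d=grab('wrist','w7');print(st['time_s'],st['ee_pos'],st['ft_force'],st['torque'],st['width'])"
```

```text
7.375 [ 0.53754948 -0.02328832  0.14090564] [ 0.38559907 -0.591681    0.46304845] [-0.04403018 -0.04091839 -0.03037605] 0.08779725133620227
```

View pics/w7.png

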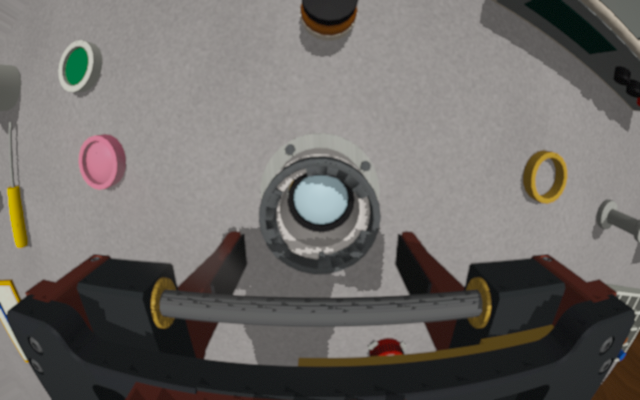

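Run:
```python
from mouth import *
m=mouth('w7')
c,ax,_=blob('w7',(90,25,100),(115,140,255),(320,200),40); print(c,ax)
for z in (.027,.031): p=wplane('w7',c,z); print(p,p[:2]-m)
```

```text
w7 [ 0.5371 -0.0213] R 0.0456 83 rms 0.00037
[320.22238159 198.87507629] [48.4 53.3]
[ 0.53656671 -0.02215548  0.027     ] [-0.00051123 -0.00090204]
[ 0.53759934 -0.02191507  0.031     ] [ 0.00052141 -0.00066163]
```

Call:
arm_command:
  deltas:
    - [[1, 8, -25, 0, 0], [1, 8, -25, 0, 0], [1, 8, -25, 0, 0], [1, 8, -25, -2, 0], [1, 8, -25, -2, 0], [1, 8, -25, -2, 0], [1, 8, -25, -2, 0]]

```text
time_s: 8.3
ee_pos: [0.6167, -0.2707, 0.1196]
tcp_rot: [-179.9, -0.0, 13.4]
ft_force: [0.8, 0.4, -0.4]
width: 0.0879
```

```bash
python3 -c "
from m import *
st,d=grab('wrist','w8');print(st['time_s'],st['ee_pos'],st['tcp_rot'],st['qvel'].round(1))
im=cv2.imread('pics/w8.png')
c,ax,cn=blob('w8',(15,110,60),(32,255,255),(320,200),70);print(c,ax,wplane('w8',c,.019),cv2.boundingRect(cn))
for dz in (0.,):
  pass
"
```

```text
8.3 [ 0.61665878 -0.2706684   0.11955937] [-1.79923008e+02 -3.68666924e-03  1.34316847e+01] [-0.3 -0.8 -0.2 -0.1  0.1  0.1  0.3]
[326.5760498  196.77285767] [67.1 67.2] [ 0.62196613 -0.27353335  0.019     ] (293, 163, 68, 68)
```

View pics/w8.png

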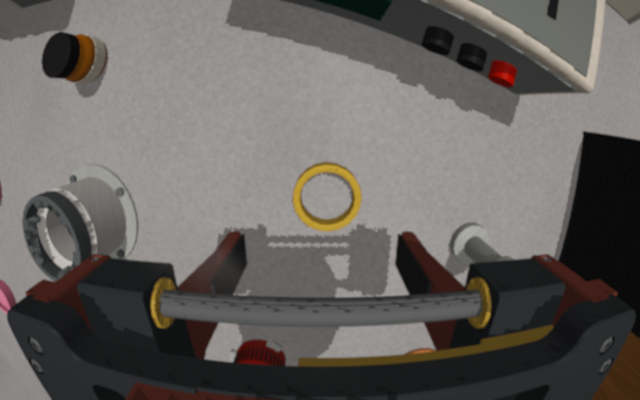

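Run:
```python
from m import *
print('standoff foot',wplane('w8',(470,243),0),'top?',plane('top0',(436,174),.0),plane('top0',(443,171),.082))
print(tri([wray('w8',(326.6,196.8)),wray('w2',(503.3,108.05))]))
im=cv2.imread('pics/w8.png')
cv2.imwrite('pics/w8c.png',cv2.resize(im[140:290,260:520],None,fx=3,fy=3,interpolation=cv2.INTER_CUBIC))
im=cv2.imread('pics/top0.png')
cv2.imwrite('pics/t0c.png',cv2.resize(im[150:240,370:470],None,fx=6,fy=6,interpolation=cv2.INTER_CUBIC))
```

```text
standoff foot [ 0.60395738 -0.43759528  0.        ] top? [ 0.60101483 -0.42934771  0.        ] [ 0.59987332 -0.42790691  0.082     ]
(array([ 0.62033692, -0.27441305,  0.01527244]), [np.float64(0.0008581194889006982), np.float64(0.0008581194889006334)])
```

View pics/w8c.png

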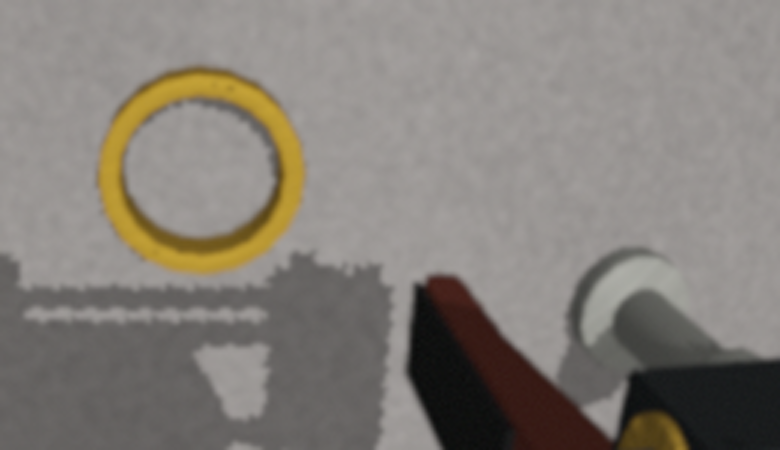

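View pics/t0c.png

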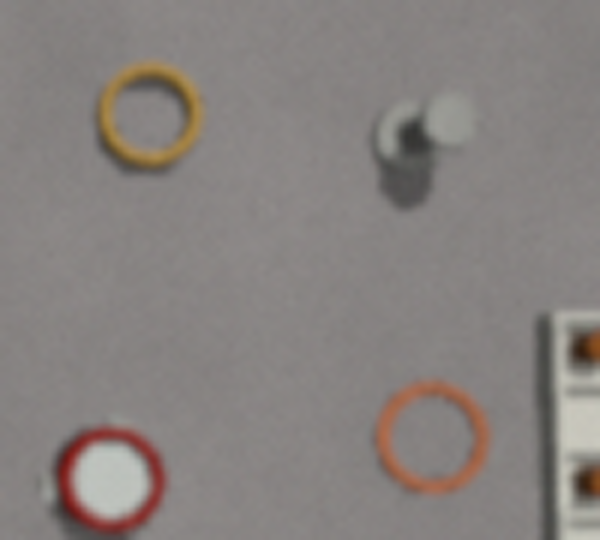

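Call:
arm_command:
  deltas:
    - [[1, 0.4, -0.4, -6, 0], [1, 0.4, -0.4, -9, 0], [1, 0.4, -0.4, -11, 0], [1, 0.4, -0.4, -11, 0], [0.5, 0.4, -0.4, -11, 0], [0.5, 0.4, -0.4, -11, 0], [0.5, 0.4, -0.4, -11, 0], [0.5, 0.4, -0.4, -11, 0]]

```text
time_s: 9.35
ee_pos: [0.621, -0.2776, 0.0107]
tcp_rot: [179.9, -0.1, 13.3]
ft_force: [-1.9, 0.6, 5.8]
width: 0.0603
```

```bash
python3 -c "
from m import *
st,d=grab('wrist','w9');print(st['time_s'],st['ee_pos'],st['ft_force'],st['width'])
c,ax,cn=blob('w9',(15,110,60),(32,255,255),(320,249),70);print(c,ax,cv2.boundingRect(cn),wplane('w9',c,.019)-st['ee_pos'])"
```

```text
9.35 [ 0.62104246 -0.27755455  0.01065495] [-1.85094425  0.58758481  5.84558491] 0.060313246897296044
[320.5038147  247.97714233] [103.6 109.8] (265, 195, 112, 103) [0.00378666 0.00199902 0.00834505]
```

View pics/w9.png

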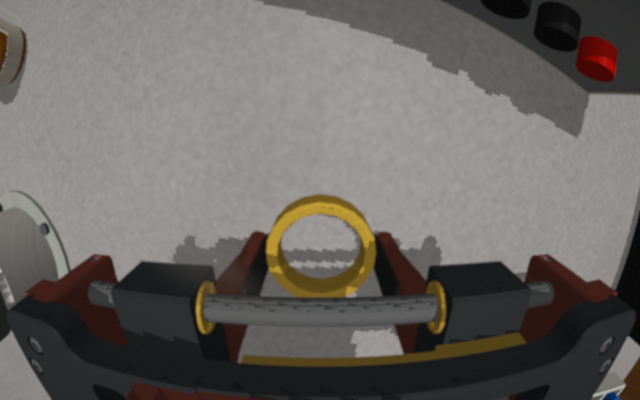

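Call:
arm_command:
  deltas:
    - [[0.5, 0, 0, 6, 0], [0.5, 0, 0, 12, 0], [0.5, -2.7, 8, 12, 0], [0.5, -8.4, 25.5, 12, 0], [0.5, -8.4, 25.5, 12, 0], [0.5, -8.4, 25.5, 12, 0], [0.5, -8.4, 25.5, 12, 0], [0.5, -8.4, 25.5, 9.5, 0], [0.5, -8.4, 25.5, 9.5, 0], [0.5, -8.4, 25.5, 9.5, 0]]

```text
time_s: 10.65
ee_pos: [0.537, -0.0231, 0.105]
tcp_rot: [180.0, -0.0, 13.2]
ft_force: [0.3, -0.8, -0.8]
width: 0.0602
```

```bash
python3 -c "
from mouth import *
st,d=grab('wrist','w10');print(st['time_s'],st['ee_pos'],st['ft_force'],st['width'],st['qvel'].round(1))
mouth('w10')"
```

```text
10.65 [ 0.53695884 -0.02308825  0.1049929 ] [ 0.34018101 -0.80626656 -0.79766665] 0.06021513301589678 [ 0.3 -0.5 -0.3 -0.3 -0.  -0.2 -0.1]
w10 [ 0.5373 -0.0212] R 0.0458 58 rms 0.00071
```

View pics/w10.png

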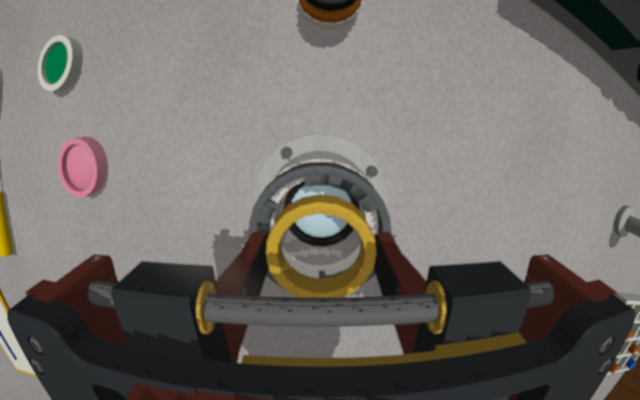

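Spacer held level, within 1 mm of the wanted spot. Lowering.

Call:
arm_command:
  deltas:
    - [[0.5, 0, 0, -0.8, 0], [0.5, 0, 0, -1.6, 0], [0.5, 0, 0, -1.6, 0], [0.5, 0, 0, -1.6, 0]]

```text
time_s: 11.2
ee_pos: [0.5365, -0.0222, 0.0886]
tcp_rot: [-180.0, 0.0, 13.3]
ft_force: [-0.4, -0.2, -0.2]
width: 0.0603
```

```bash
python3 -c "
from m import *
st=r.read_state();print(st['ee_pos'],st['ft_force'],st['torque'],st['width'])"
```

```text
[ 0.53647104 -0.02222687  0.0885702 ] [-0.43175634 -0.17178474 -0.22942939] [ 0.04070953 -0.02835246  0.06666295] 0.06030858155667708
```

No contact. I release and lift.

Call:
arm_command:
  deltas:
    - [[1, 0, 0, 0, 0], [1, 0, 0, 0, 0], [1, 0, 0, 0, 0], [1, 0, 0, 3, 0], [1, 0, 0, 5, 0], [1, 0, 0, 5, 0]]

```text
time_s: 11.95
ee_pos: [0.5376, -0.0223, 0.14]
tcp_rot: [179.9, -0.2, 13.3]
ft_force: [1.1, -0.1, -0.6]
width: 0.0878
```

```bash
python3 -c "
from mouth import *
st,d=grab('wrist','w11');print(st['time_s'],st['ee_pos'],st['width'])
m=mouth('w11')
c,ax,cn=blob('w11',(15,110,60),(32,255,255),(320,200),40);print(c,ax,wplane('w11',c,.05)[:2]-m)
im=cv2.imread('pics/w11.png');cv2.imwrite('pics/w11c.png',cv2.resize(im[130:290,240:400],None,fx=3.5,fy=3.5,interpolation=cv2.INTER_CUBIC))"
```

```text
11.95 [ 0.53758512 -0.02227521  0.13995599] 0.08783805989675005
w11 [ 0.5371 -0.0212] R 0.0457 84 rms 0.00038
[320.0506897  206.69107056] [64.6 72.3] [-9.72482829e-04  6.67352719e-05]
```

View pics/w11c.png

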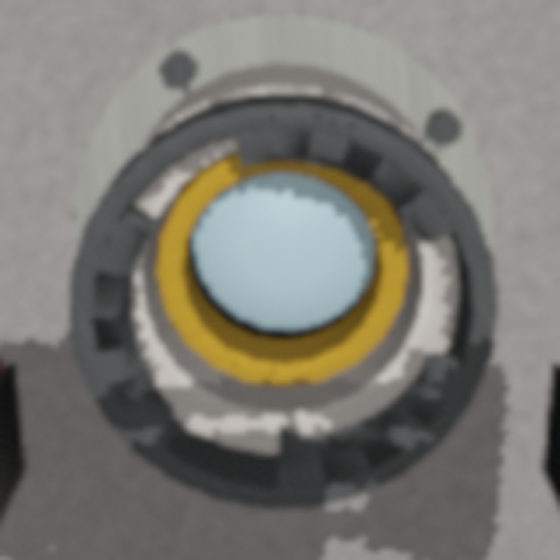

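The spacer lies flat and centred. Next, the filter.

Call:
arm_command:
  deltas:
    - [[1, 8.5, 30.8, 0, 0], [1, 8.5, 30.8, 0, 0], [1, 8.5, 30.8, 0, 0], [1, 8.5, 30.8, 0, 0], [1, 8.5, 30.8, -2, 0], [1, 8.5, 30.8, -2, 0], [1, 8.5, 30.8, -2, 0], [1, 8.5, 30.8, -2, 0]]

```text
time_s: 13.0
ee_pos: [0.6219, 0.2834, 0.1183]
tcp_rot: [179.9, 0.0, 13.2]
ft_force: [-0.4, -0.5, 0.5]
width: 0.0881
```

```bash
python3 -c "
from m import *
st,d=grab('wrist','w12');print(st['time_s'],st['ee_pos'],st['tcp_rot'],st['joint_pos'].round(1),st['qvel'].round(1))
c,ax,cn=blob('w12',(65,120,40),(90,255,255),(320,200),90);print(c,ax,wplane('w12',c,.019)); print(tri([wray('w12',c),wray('w2',(133.7,22.4))]))
"
```

```text
13.0 [0.62190221 0.28343809 0.11831359] [1.79912453e+02 3.11743721e-02 1.31638683e+01] [  -8.7   38.2  -30.9   86.8   21.4   61.  -121.5] [ 0.7 -0.8 -0.  -0.1 -0.1  0.   0. ]
[316.81643677 195.98524475] [47.5 50.5] [0.62625382 0.28880817 0.019     ]
(array([0.62529705, 0.28885292, 0.01641254]), [np.float64(0.0003360846357416806), np.float64(0.00033608463574171416)])
```

View pics/w12.png

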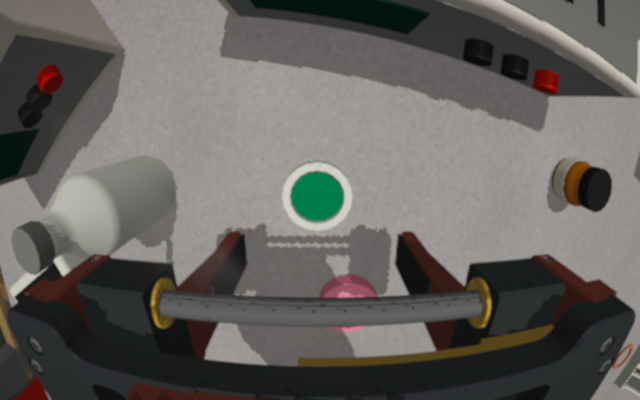

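```bash
python3 -c "
from m import *
print(wplane('w12',(176,190),0),wplane('w12',(32,245),.17))"
```

```text
[0.59561977 0.4274095  0.        ] [0.60008814 0.44951851 0.17      ]
```

Call:
arm_command:
  deltas:
    - [[1, 0.3, 0.4, -6, 0], [1, 0.3, 0.4, -9, 0], [1, 0.3, 0.4, -10.9, 0], [1, 0.3, 0.4, -10.9, 0], [0.5, 0.3, 0.4, -10.9, 0], [0.5, 0.3, 0.4, -10.9, 0], [0.5, 0.3, 0.4, -10.9, 0], [0.5, 0.3, 0.4, -10.9, 0]]

```text
time_s: 14.05
ee_pos: [0.6251, 0.2899, 0.0107]
tcp_rot: [-180.0, -0.1, 13.3]
ft_force: [-0.5, -0.7, 6.0]
width: 0.061
```

```bash
python3 -c "
from m import *
st,d=grab('wrist','w13');print(st['time_s'],st['ee_pos'],st['ft_force'],st['width'])
c,ax,cn=blob('w13',(65,120,40),(90,255,255),(320,249),70);print(c,ax,wplane('w13',c,.017)-st['ee_pos'],wplane('w13',c,.019)-st['ee_pos'])"
```

```text
14.05 [0.62513988 0.28993341 0.01070735] [-0.53638941 -0.70623812  6.00426163] 0.060985094464965084
[320.69650269 250.71951294] [69.8 81. ] [0.00129806 0.00129646 0.00629265] [0.00218559 0.00150563 0.00829265]
```

View pics/w13.png

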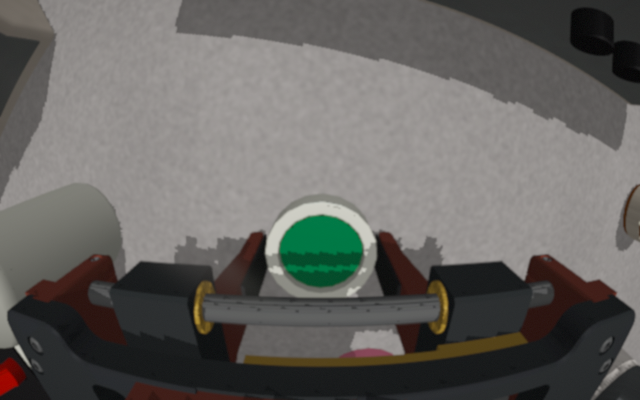

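Call:
arm_command:
  deltas:
    - [[0.5, 0, 0, 6, 0], [0.5, 0, 0, 12, 0], [0.5, -2.3, -8, 12, 0], [0.5, -8.9, -31.2, 12, 0], [0.5, -8.9, -31.2, 12, 0], [0.5, -8.9, -31.2, 12, 0], [0.5, -8.9, -31.2, 12, 0], [0.5, -8.9, -31.2, 12, 0], [0.5, -8.9, -31.2, 9.5, 0], [0.5, -8.9, -31.2, 9.5, 0], [0.5, -8.9, -31.2, 9.5, 0]]

```text
time_s: 15.48
ee_pos: [0.536, -0.0211, 0.1052]
tcp_rot: [-180.0, -0.0, 13.4]
ft_force: [-0.0, -0.0, -0.8]
width: 0.0616
```

```bash
python3 -c "
from mouth import *
st,d=grab('wrist','w14');print(st['time_s'],st['ee_pos'],st['ft_force'],st['width'],st['qvel'].round(1))
mouth('w14')"
```

```text
15.475 [ 0.53596483 -0.02109261  0.10516186] [-0.00639115 -0.00148866 -0.77101167] 0.06158367208863372 [ 0.1 -0.5  0.  -0.3  0.  -0.1  0. ]
w14 [ 0.5402 -0.0208] R 0.0437 72 rms 0.00058
```

View pics/w14.png

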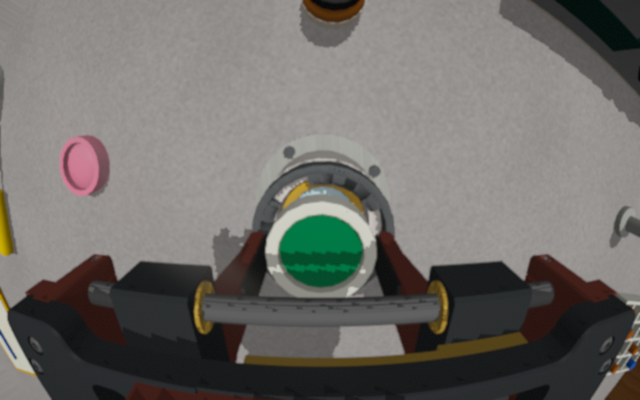

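Call:
arm_command:
  deltas:
    - [[0.5, 0.1, -0.1, 0, 0], [0.5, 0.1, -0.1, -0.8, 0], [0.5, 0.1, -0.1, -1.6, 0], [0.5, 0.1, -0.1, -1.6, 0], [0.5, 0.1, -0.1, -1.6, 0]]

```text
time_s: 16.15
ee_pos: [0.5364, -0.0232, 0.0885]
tcp_rot: [-180.0, 0.0, 13.3]
ft_force: [0.5, -0.6, 0.0]
width: 0.0614
```

```bash
python3 -c "
from m import *
st=r.read_state();print(st['ee_pos'],st['ft_force'],st['torque'],st['width'])"
```

```text
[ 0.53639142 -0.02323308  0.08848384] [ 0.49281047 -0.61090623  0.0146525 ] [-0.02813742 -0.04723342 -0.02943003] 0.06144492607873346
```

Call:
arm_command:
  deltas:
    - [[1, 0, 0, 0, 0], [1, 0, 0, 0, 0], [1, 0, 0, 0, 0], [1, 0, 0, 3, 0], [1, 0, 0, 5, 0], [1, 0, 0, 5, 0]]

```text
time_s: 16.9
ee_pos: [0.5376, -0.0233, 0.14]
tcp_rot: [179.9, -0.2, 13.3]
ft_force: [0.4, -0.2, -0.4]
width: 0.088
```

```bash
python3 -c "
from mouth import *
st,d=grab('wrist','w15');print(st['time_s'],st['ee_pos'],st['width'])
m=mouth('w15')
c,ax,cn=blob('w15',(65,120,40),(90,255,255),(320,210),40);print(c,ax,wplane('w15',c,.068)[:2]-m)
im=cv2.imread('pics/w15.png');cv2.imwrite('pics/w15c.png',cv2.resize(im[130:290,240:400],None,fx=3.5,fy=3.5,interpolation=cv2.INTER_CUBIC))"
```

```text
16.9 [ 0.53760486 -0.02326208  0.13996334] 0.08803735754843754
w15 [ 0.5371 -0.0213] R 0.0457 83 rms 0.00035
[320.31149292 211.9914856 ] [51.7 56. ] [-0.00010478 -0.00085938]
```

View pics/w15c.png

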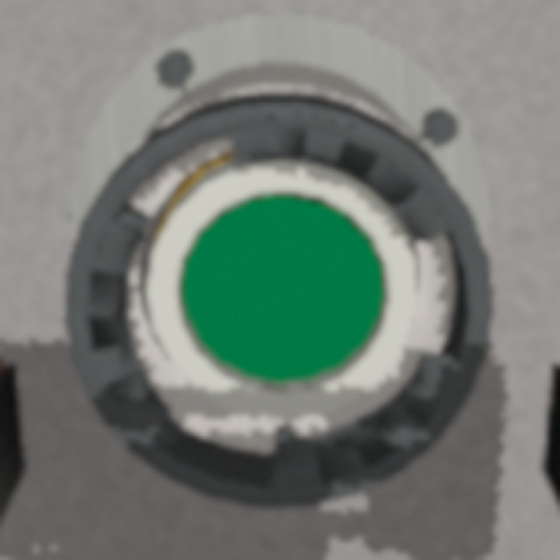

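The filter lies flat and centred. Now I take the ring's lug yaw from a close view and refine the opening yaw.

Call:
arm_command:
  deltas:
    - [[1, -6, -7, 2, 0], [1, -20, -22, 2, 0], [1, -20, -22, 2, 0], [1, -20, -22, 2, 0], [1, -20, -22, 2, 0], [1, -20, -22, 2, 0], [1, -20, -22, 2, 0]]

```text
time_s: 17.82
ee_pos: [0.3367, -0.2428, 0.1581]
tcp_rot: [-180.0, 0.0, 13.3]
ft_force: [0.6, -0.3, -0.4]
width: 0.0876
```

```bash
python3 -c "
from m import *
st,d=grab('wrist','w16');print(st['time_s'],st['ee_pos'],st['tcp_rot'],st['joint_pos'].round(1))
c,ax,cn=blob('w16',(0,0,150),(180,45,255),(320,185),30);print(c,ax,wplane('w16',c,.038));print(tri([wray('w16',c),wray('w2',(448.8,246.4))]),tri([wray('w16',c),wray('w1',(284.8,153.6))]))
im=cv2.imread('pics/w16.png');x,y=c.astype(int);print(x-60,y-60);cv2.imwrite('pics/w16c.png',cv2.resize(im[y-60:y+60,x-60:x+60],None,fx=4.5,fy=4.5,interpolation=cv2.INTER_CUBIC))
"
```

```text
17.825 [ 0.3366621  -0.24280141  0.15813128] [-1.79959067e+02  7.47336246e-03  1.32665342e+01] [ 55.8   9.7 -29.3 121.7   6.1  50.  -53.8]
[336.43249512 188.28302002] [25.8 35. ] [ 0.34719634 -0.25433992  0.038     ]
(array([ 0.36204582, -0.26444745, -0.0078797 ]), [np.float64(0.024814530226398273), np.float64(0.02481453022639829)]) (array([ 0.39808281, -0.24847151,  0.172452  ]), [np.float64(0.02323755276264356), np.float64(0.023237552762643617)])
276 128
```

View pics/w16.png

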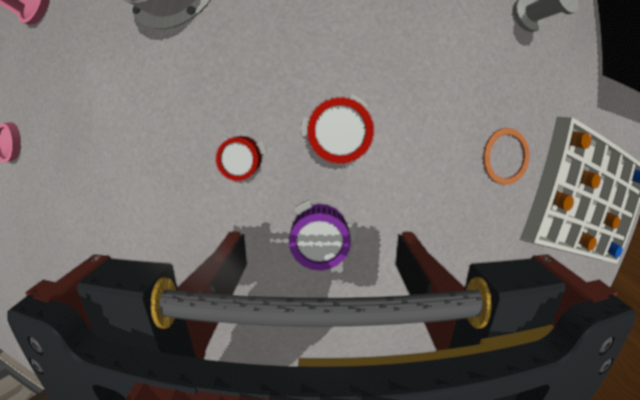

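View pics/w16c.png

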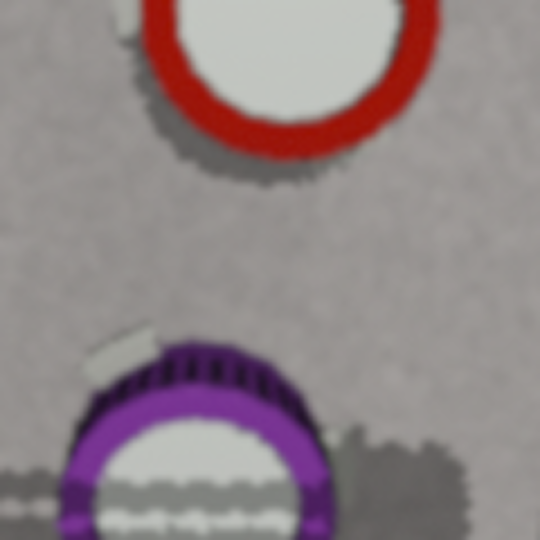

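```bash
python3 -c "
from m import *
c,ax,cn=blob('w16',(0,0,150),(180,45,255),(340,131),26);print(c,ax,wplane('w16',c,.038));print(tri([wray('w16',c),wray('w2',(448.8,246.4))]),tri([wray('w16',c),wray('w1',(284.8,153.6))]))
im=cv2.imread('pics/w16.png');x,y=340,131;cv2.imwrite('pics/w16d.png',cv2.resize(im[y-50:y+50,x-50:x+50],None,fx=6,fy=6,interpolation=cv2.INTER_CUBIC))
"
```

```text
[339.45349121 130.50773621] [46.4 47.9] [ 0.40018261 -0.24412508  0.038     ]
(array([ 0.40024991, -0.24462869,  0.03240033]), [np.float64(0.00025001344429388136), np.float64(0.0002500134442939528)]) (array([ 0.3999608 , -0.24471567,  0.02902078]), [np.float64(1.7052967339139558e-05), np.float64(1.7052967339053036e-05)])
```

View pics/w16d.png

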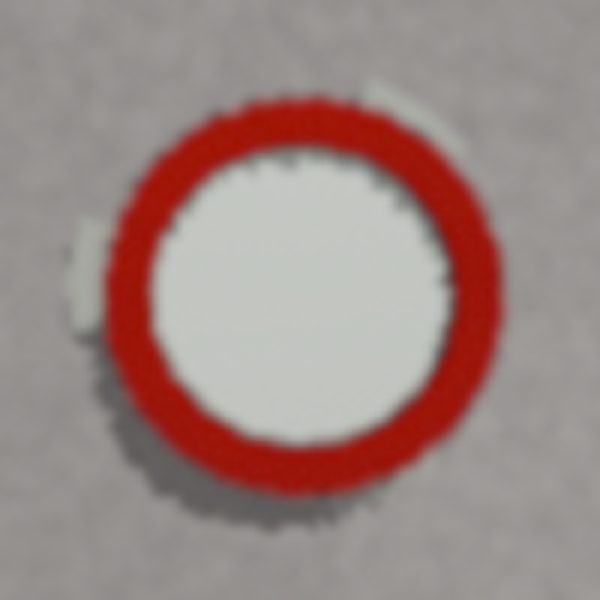

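```bash
python3 -c "
from m import *
c=np.array([.4001,-.2443])
for q in [(88,217),(74,333),(365,84),(468,150)]:
    p=wplane('w16',(290+q[0]/6,81+q[1]/6),.009)[:2]-c; print(q,np.hypot(*p).round(4),np.degrees(np.arctan2(p[1],p[0])).round(1))
m=np.array([.5356,-.0214])
for q in [(478,208),(492,345),(130,190),(250,100),(165,435),(295,492)]:
    p=wplane('w2',(270+q[0]/5.6,60+q[1]/5.6),.087)[:2]-m; print(q,np.hypot(*p).round(4),np.degrees(np.arctan2(p[1],p[0])).round(1))
"
```

```text
(88, 217) 0.0353 82.8
(74, 333) 0.0363 114.6
(365, 84) 0.0372 -6.7
(468, 150) 0.0386 -37.8
(478, 208) 0.0391 -50.8
(492, 345) 0.0394 -90.9
(130, 190) 0.0376 70.5
(250, 100) 0.0388 26.1
(165, 435) 0.0373 151.0
(295, 492) 0.0389 -166.5
```

Call:
arm_command:
  deltas:
    - [[1, 6.3, -0.2, 0, 0], [1, 6.3, -0.2, -5, 0], [1, 6.3, -0.2, -9, 0], [1, 6.3, -0.2, -13.1, 0], [1, 6.3, -0.2, -13.1, 0], [1, 6.3, -0.2, -13.1, 0], [0.5, 6.3, -0.2, -13.1, 0], [0.5, 6.3, -0.2, -13.1, 0], [0.5, 6.3, -0.2, -13.1, 0], [0.5, 6.3, -0.2, -13.1, 0]]
  squeeze: 40

```text
time_s: 19.12
ee_pos: [0.3999, -0.2457, 0.0284]
tcp_rot: [179.9, -0.0, 13.3]
ft_force: [-1.2, 0.6, 6.9]
width: 0.0612
```

```bash
python3 -c "
from m import *
st,d=grab('wrist','w17');print(st['time_s'],st['ee_pos'],st['tcp_rot'],st['ft_force'],st['width'])
c,ax,cn=blob('w17',(0,0,120),(180,45,255),(320,249),50);print(c,ax,wplane('w17',c,.038)-st['ee_pos'])"
```

```text
19.125 [ 0.39990256 -0.24571808  0.02837151] [ 1.79936925e+02 -3.66731680e-02  1.32581846e+01] [-1.18425672  0.61268051  6.8993899 ] 0.061212677814034465
[320.29623413 248.11560059] [67.4 79.5] [0.00424225 0.0022221  0.00962849]
```

View pics/w17.png

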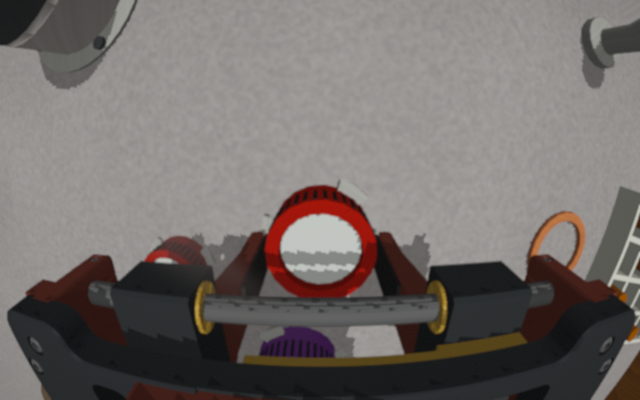

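Call:
arm_command:
  deltas:
    - [[0.5, 0, 0, 6, 0], [0.5, 0, 0, 11.5, 0], [0.5, 4, 6, 11.5, 0.15], [0.5, 13.6, 22.1, 11.5, 0.32], [0.5, 13.6, 22.1, 11.5, 0.5], [0.5, 13.6, 22.1, 11.5, 0.68], [0.5, 13.6, 22.1, 11.5, 0.82], [0.5, 13.6, 22.1, 11.5, 0.82], [0.5, 13.6, 22.1, 11.5, 0.82], [0.5, 13.6, 22.1, 11.5, 0.82]]

```text
time_s: 20.42
ee_pos: [0.5351, -0.0257, 0.1427]
tcp_rot: [180.0, 0.0, 60.0]
ft_force: [-1.1, 0.5, -0.5]
width: 0.061
```

```bash
python3 -c "
from mouth import *
st,d=grab('wrist','w18');print(st['time_s'],st['ee_pos'],st['tcp_rot'],st['joint_pos'].round(1),st['ft_force'],st['width'],st['qvel'].round(1))
m=mouth('w18',guess=(.537,-.0215))
c,ax,cn=blob('w18',(0,0,120),(180,45,255),(320,249),50)
for h in (.007,.0096): print(c,ax,wplane('w18',c,st['ee_pos'][2]+h)[:2]-m,wplane('w18',c,st['ee_pos'][2]+h)-st['ee_pos'])"
```

```text
20.425 [ 0.53514105 -0.02573679  0.14266135] [1.79985501e+02 4.81399757e-02 6.00481911e+01] [ 31.   26.  -43.3 106.8  21.5  55.6 -51.7] [-1.14101629  0.49982105 -0.5245691 ] 0.061009937332122954 [-0.1  0.1 -0.4 -0.2  0.1  0.   0.3]
w18 [ 0.533  -0.0202] R 0.0485 50 rms 0.00039
[320.40585327 248.31367493] [68.4 78.8] [ 0.00319156 -0.00112749] [0.00107821 0.00438064 0.007     ]
[320.40585327 248.31367493] [68.4 78.8] [ 0.00377566 -0.0001175 ] [0.00166231 0.00539063 0.0096    ]
```

View pics/w18.png

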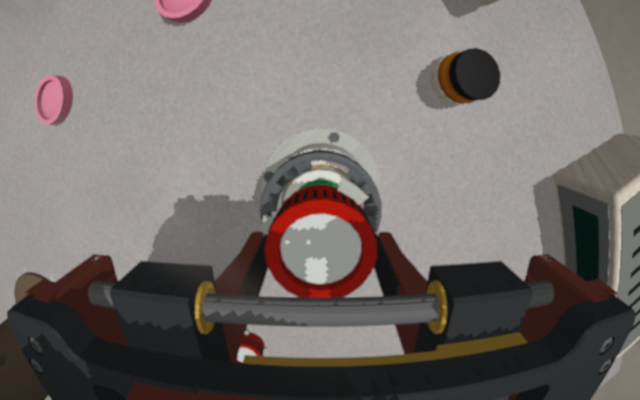

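Call:
arm_command:
  deltas:
    - [[0.5, -0.05, 0, -1.5, 0], [0.5, -0.05, 0, -2.5, 0], [0.5, -0.05, 0, -2.9, 0], [0.5, -0.05, 0, -2.9, 0], [0.5, -0.05, 0, -2.9, 0]]

```text
time_s: 21.1
ee_pos: [0.5353, -0.0242, 0.1138]
tcp_rot: [180.0, -0.0, 60.3]
ft_force: [0.2, 0.8, -1.0]
width: 0.0612
```

```bash
python3 -c "
from mouth import *
st,d=grab('wrist','w19');print(st['time_s'],st['ee_pos'],st['tcp_rot'],st['ft_force'],st['torque'],st['width'])
grab('scene','s19'); im=cv2.imread('pics/s19.png');cv2.imwrite('pics/s19c.png',cv2.resize(im[120:260,240:400],None,fx=4.5,fy=4.5,interpolation=cv2.INTER_CUBIC))"
```

```text
21.1 [ 0.53528759 -0.02416229  0.11383709] [ 1.79985302e+02 -1.36354086e-02  6.02674939e+01] [ 0.1784785   0.75892505 -0.97403896] [-0.03820585 -0.02328876  0.00850215] 0.06122301322848136
```

View pics/w19.png

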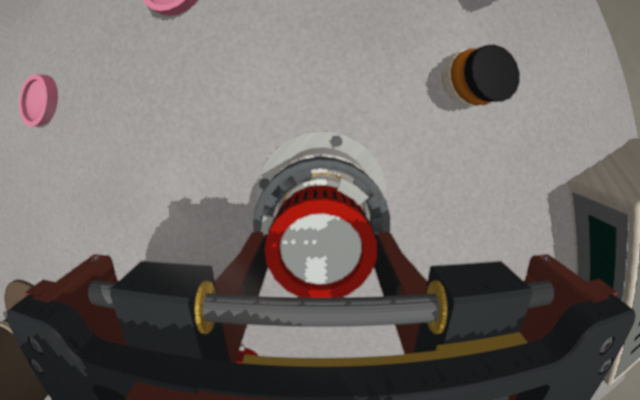

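View pics/s19c.png

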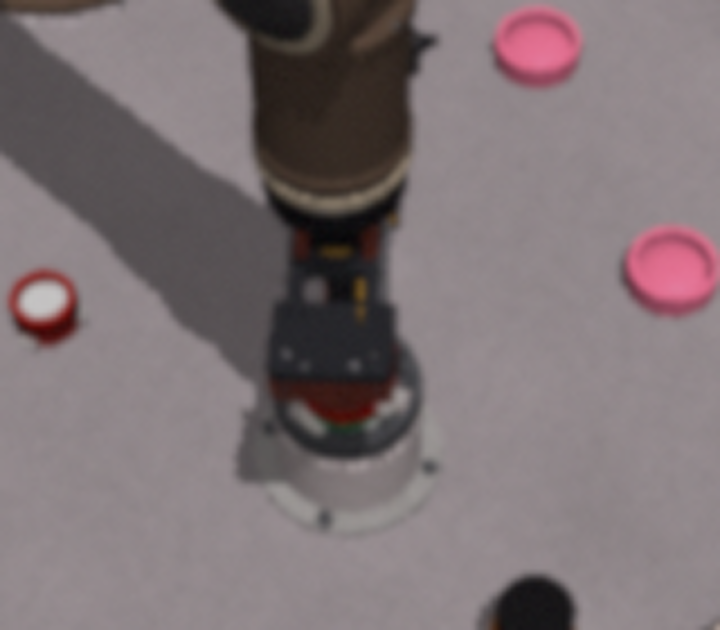

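```bash
python3 -c "
import cv2
im=cv2.imread('pics/w19.png');cv2.imwrite('pics/w19c.png',cv2.resize(im[130:310,230:410],None,fx=4.4,fy=3.3,interpolation=cv2.INTER_CUBIC)[:600])"
```

```text
(no output)
```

View pics/w19c.png

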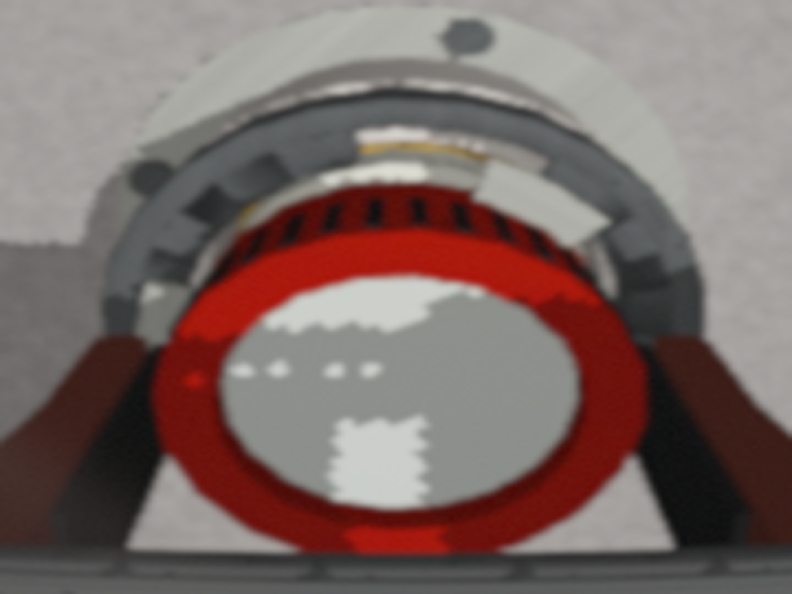

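```bash
python3 -c "
from mouth import *
Q=[(105,300),(703,290),(400,90),(200,155),(600,150),(130,220),(670,205),(300,105),(500,100)]
P=np.array([wplane('w19',(230+a/4.4,130+b/3.3),.087)[:2] for a,b in Q])
s=least_squares(lambda p:np.hypot(P[:,0]-p[0],P[:,1]-p[1])-.0457,[.536,-.022]);print(s.x,(s.fun*1e3).round(1))
st=np.load('pics/w19.npz');c,ax,cn=blob('w19',(0,0,120),(180,45,255),(320,249),50)
t=np.deg2rad(60.3);B=np.array([[np.cos(t),np.sin(t)],[np.sin(t),-np.cos(t)]])
for h in (.007,.0096): p=wplane('w19',c,st['st_pos'][2]+h)[:2]; print(p,p-s.x,'tool xy',B.T@(p-s.x))
# outer red rim circle of top, at foot+38
Q=[(152,390),(648,390),(400,228),(210,295),(595,300)]
P=np.array([wplane('w19',(230+a/4.4,130+b/3.3),st['st_pos'][2]+.0096)[:2] for a,b in Q])
s2=least_squares(lambda p:np.hypot(P[:,0]-p[0],P[:,1]-p[1])-.031,[.536,-.022]);print(s2.x,(s2.fun*1e3).round(1),s2.x-s.x,B.T@(s2.x-s.x))
"
```

```text
[ 0.53678195 -0.02112042] [-0.6 -0.7  0.7 -0.8 -1.  -0.3 -0.2  0.3  0.8]
[ 0.53633822 -0.01981066] [-0.00044372  0.00130977] tool xy [ 0.00091786 -0.00103437]
[ 0.53691693 -0.01880088] [0.00013498 0.00231954] tool xy [ 0.0020817  -0.00103199]
[ 0.5350958  -0.02249009] [-0.  -0.   0.6 -0.4 -0.5] [-0.00168615 -0.00136967] [-0.00202515 -0.00078603]
```

Call:
arm_command:
  deltas:
    - [[0.5, 0.1, -0.05, 0, 0], [0.5, 0.1, -0.05, -0.2, 0], [0.5, 0.1, -0.05, -0.4, 0], [0.5, 0.1, -0.05, -0.4, 0], [0.5, 0.1, -0.05, -0.4, 0]]

```text
time_s: 21.82
ee_pos: [0.5366, -0.0247, 0.1103]
tcp_rot: [179.9, -0.0, 60.3]
ft_force: [-1.5, -1.0, 5.7]
width: 0.061
```

```bash
python3 -c "
from mouth import *
st=r.read_state();print(st['time_s'],st['ee_pos'],st['tcp_rot'],st['ft_force'],st['torque'],st['width'])"
```

```text
21.825 [ 0.53657919 -0.02472282  0.11034615] [ 1.79932565e+02 -1.71955616e-02  6.02635103e+01] [-1.5251864  -0.96989612  5.67638872] [-0.11795268  0.18651748 -0.04942903] 0.0609555847069272
```

The lugs are standing on the lands, exactly at the predicted height and with 6 N. Now I turn anticlockwise under light pressure.

Call:
arm_command:
  deltas:
    - [[0.5, 0, 0, -0.1, 0.08], [0.5, 0, 0, -0.1, 0.16], [0.5, 0, 0, -0.1, 0.24], [0.5, 0, 0, -0.1, 0.3], [0.5, 0, 0, -0.1, 0.3]]

```text
time_s: 22.45
ee_pos: [0.5361, -0.0248, 0.1086]
tcp_rot: [180.0, -0.0, 77.4]
ft_force: [1.3, 0.2, -0.3]
width: 0.0612
```

```bash
python3 -c "
from mouth import *
st=r.read_state();print(st['time_s'],st['ee_pos'],st['tcp_rot'],st['ft_force'],st['torque'],st['width'])"
```

```text
22.45 [ 0.53613072 -0.02484255  0.10857053] [ 1.79994246e+02 -1.35693158e-02  7.74229896e+01] [ 1.31903224  0.20993016 -0.31965275] [-0.02994617 -0.2905604   0.02923286] 0.06120716011941152
```

Call:
arm_command:
  deltas:
    - [[0.5, 0, 0, -0.1, 0.08], [0.5, 0, 0, -0.5, 0.1], [0.5, 0, 0, -0.9, 0.1], [0.5, 0, 0, -1.05, 0.1], [0.5, 0, 0, -1.05, 0.1]]

```text
time_s: 23.08
ee_pos: [0.536, -0.0247, 0.098]
tcp_rot: [-180.0, -0.0, 83.2]
ft_force: [-0.4, 0.1, -0.8]
width: 0.0611
```

```bash
python3 -c "
from mouth import *
st=r.read_state();print(st['time_s'],st['ee_pos'],st['tcp_rot'],st['joint_pos'].round(1),st['ft_force'],st['torque'],st['width'])"
```

```text
23.075 [ 0.53598345 -0.02469447  0.09798737] [-1.79986357e+02 -2.98009043e-03  8.31506403e+01] [ 32.8  31.1 -46.7 108.8  28.4  52.3 -34.6] [-0.41073539  0.0975705  -0.81432607] [-0.01321416 -0.07399891  0.00443674] 0.061140896342166906
```

Through the openings: about 12 mm lower and free. I press on lightly and screw clockwise.

Call:
arm_command:
  deltas:
    - [[0.5, 0, 0, -0.15, 0], [0.5, 0, 0, -0.15, -0.1], [0.5, 0, 0, -0.2, -0.2], [0.5, 0, 0, -0.25, -0.3], [0.5, 0, 0, -0.3, -0.4], [0.5, 0, 0, -0.3, -0.5], [0.5, 0, 0, -0.3, -0.5]]

```text
time_s: 23.95
ee_pos: [0.5366, -0.0246, 0.0957]
tcp_rot: [179.9, -0.0, 54.6]
ft_force: [0.8, 0.6, 3.2]
width: 0.0608
```

```bash
python3 -c "
from mouth import *
st=r.read_state();print(st['time_s'],st['ee_pos'],st['tcp_rot'],st['ft_force'],st['torque'],st['width'])"
```

```text
23.95 [ 0.53664583 -0.02462196  0.09573896] [ 1.79923721e+02 -3.10191142e-02  5.45716968e+01] [0.78650462 0.55771503 3.16566102] [-0.01742891 -0.08506146 -0.05413316] 0.06077837978541653
```

Call:
arm_command:
  deltas:
    - [[0.5, 0, 0, -0.05, -0.1], [0.5, 0, 0, -0.1, -0.2], [0.5, 0, 0, -0.12, -0.3], [0.5, 0, 0, -0.12, -0.4], [0.5, 0, 0, -0.12, -0.5], [0.5, 0, 0, -0.12, -0.5]]

```text
time_s: 24.7
ee_pos: [0.5361, -0.0246, 0.094]
tcp_rot: [180.0, -0.0, 26.0]
ft_force: [0.0, 0.9, 1.4]
width: 0.0609
```

```bash
python3 -c "
from mouth import *
st=r.read_state();print(st['time_s'],st['ee_pos'],st['tcp_rot'],st['ft_force'],st['torque'],st['width'])"
```

```text
24.7 [ 0.53612036 -0.02462536  0.09401737] [ 1.79988597e+02 -6.21134200e-03  2.60419628e+01] [0.01560448 0.92736047 1.3584391 ] [ 0.01873938 -0.06265762 -0.09027711] 0.06092958999047671
```

Call:
arm_command:
  deltas:
    - [[0.5, 0, 0, 0, -0.08], [0.5, 0, 0, 0, -0.16], [0.5, 0, 0, 0, -0.24], [0.5, 0, 0, 0, -0.24]]

```text
time_s: 25.2
ee_pos: [0.5361, -0.0248, 0.094]
tcp_rot: [180.0, -0.0, 12.3]
ft_force: [-0.5, -0.0, 1.2]
width: 0.0609
```

```bash
python3 -c "
from mouth import *
st=r.read_state();print(st['time_s'],st['ee_pos'],st['tcp_rot'],st['ft_force'],st['torque'],st['width'])"
```

```text
25.2 [ 0.53610819 -0.02475465  0.09397947] [ 1.79990930e+02 -1.36533514e-03  1.23359431e+01] [-0.46982754 -0.00243438  1.1569122 ] [-0.02090611 -0.01002474 -0.10030365] 0.06087395172618201
```

Call:
arm_command:
  deltas:
    - [[0.5, 0, 0, 0, -0.06], [0.5, 0, 0, 0, -0.12], [0.5, 0, 0, 0, -0.16], [0.5, 0, 0, 0, -0.16]]

```text
time_s: 25.7
ee_pos: [0.5356, -0.023, 0.0939]
tcp_rot: [-179.9, 0.0, 3.3]
ft_force: [-3.1, 5.0, 3.2]
width: 0.0614
```

```bash
python3 -c "
from mouth import *
st,d=grab('wrist','w20');print(st['time_s'],st['ee_pos'],st['tcp_rot'],st['ft_force'],st['torque'],st['width'])"
```

```text
25.7 [ 0.53557847 -0.02301327  0.0939274 ] [-1.79910398e+02  4.23409850e-02  3.27784976e+00] [-3.05468996  4.97479328  3.21892593] [1.32626451 0.56257681 0.21700703] 0.0614252670248267
```

View pics/w20.png

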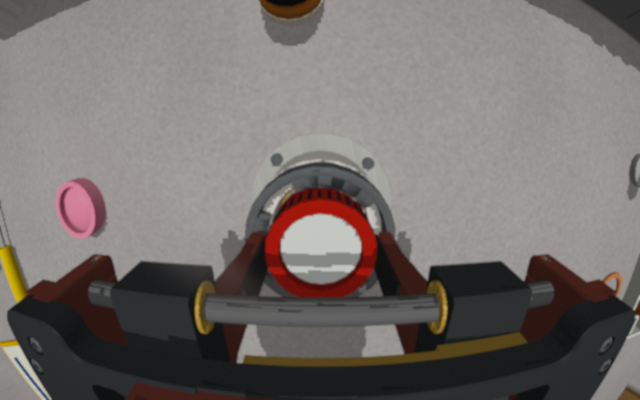

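Resistance has risen at about 80 degrees of turn, so the stop is reached. I relax slightly, let go and lift off.

Call:
arm_command:
  deltas:
    - [[0.5, 0, 0, 0, 0.03], [0.5, 0, 0, 0, 0.03], [1, 0, 0, 0, 0.03], [1, 0, 0, 0, 0.03], [1, 0, 0, 0, 0.03], [1, 0, 0, 3, 0.03], [1, 0, 0, 6, 0.03], [1, -5, 0, 9, 0.03], [1, -7.5, 0, 9, 0.03], [1, -7.5, 0, 9, 0.03], [1, -7.5, 0, 9, 0.03], [1, -7.5, 0, 9, 0.03]]

```text
time_s: 27.25
ee_pos: [0.4618, -0.0247, 0.1836]
tcp_rot: [-180.0, 0.0, 4.7]
ft_force: [-1.0, -0.2, -0.3]
width: 0.0878
```

```bash
python3 -c "
from mouth import *
st,d=grab('wrist','w21');print(st['time_s'],st['ee_pos'],st['tcp_rot'],st['ft_force'],st['torque'],st['width'])
c,ax,cn=blob('w21',(0,0,120),(180,45,255),(320,150),50);print(c,ax)
print(tri([wray('w21',c)]*1) if 0 else [wplane('w21',c,z).round(4).tolist() for z in (.100,.104)])
m=mouth('w21')
x,y=c.astype(int);im=cv2.imread('pics/w21.png');cv2.imwrite('pics/w21c.png',cv2.resize(im[max(0,y-60):y+60,x-60:x+60],None,fx=4.6,fy=4.6,interpolation=cv2.INTER_CUBIC))
grab('scene','s21');im=cv2.imread('pics/s21.png');cv2.imwrite('pics/s21c.png',cv2.resize(im[130:270,220:420],None,fx=4,fy=4,interpolation=cv2.INTER_CUBIC))"
```

```text
27.25 [ 0.46183259 -0.02468624  0.18364138] [-1.79965757e+02  9.41776394e-03  4.69082164e+00] [-0.99313863 -0.21438747 -0.31500603] [-0.06940001 -0.03157562  0.05390384] 0.0878086912073723
[321.01086426 143.1421051 ] [ 95.6 105.5]
[[0.5143, -0.0197, 0.1], [0.5146, -0.0196, 0.104]]
w21 [ 0.5357 -0.0214] R 0.0455 78 rms 0.00028
```

View pics/w21c.png

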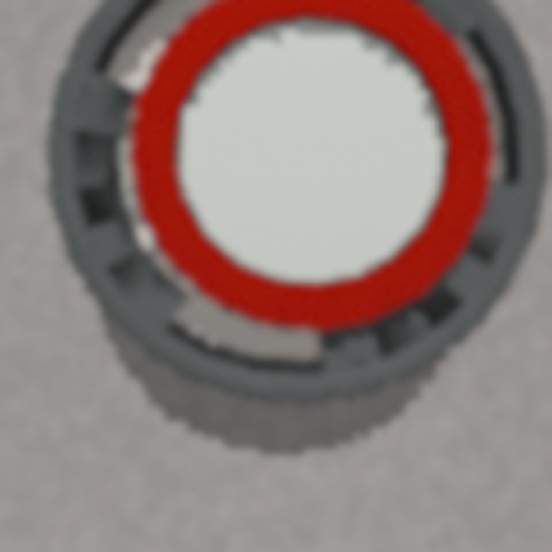

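View pics/s21c.png

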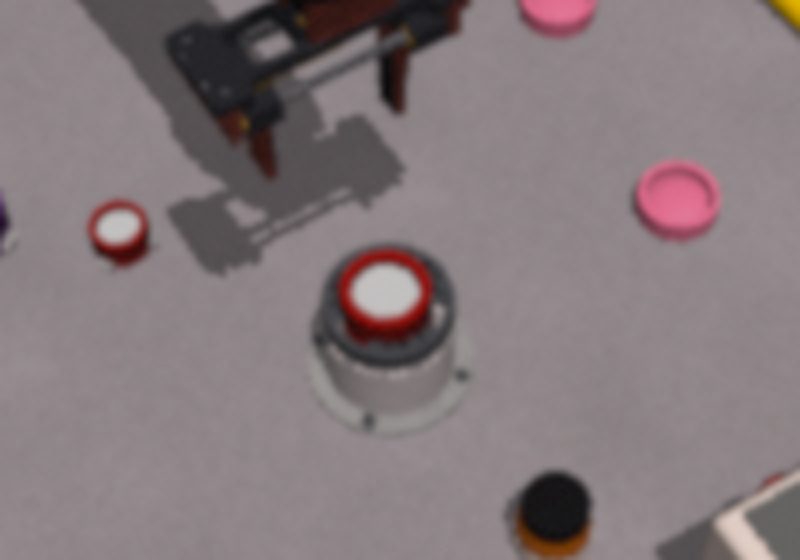

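```bash
python3 -c "
from m import *
st,d=grab('top','t21')
c,ax,_=blob('w21',(0,0,175),(180,45,255),(328,115),31);print(c,ax,wplane('w21',c,.102))
ct,at,_=blob('t21',(0,0,150),(180,45,255),(325,187),10);print(ct,at)
cs,as_,_=blob('s21',(0,0,150),(180,45,255),(316,203),15);print(cs,as_)
print(tri([wray('w21',c),ray('s21',cs)]),tri([wray('w21',c),ray('t21',ct)]))
for n,z in (('t21',.104),): print(plane(n,ct,z))
"
```

```text
[327.96188354 116.45275116] [52.5 54.6] [ 0.53592407 -0.0232956   0.102     ]Traceback (most recent call last):
  File "<string>", line 5, in <module>
    ct,at,_=blob('t21',(0,0,150),(180,45,255),(325,187),10);print(ct,at)
            ~~~~^^^^^^^^^^^^^^^^^^^^^^^^^^^^^^^^^^^^^^^^^^^
  File "m.py", line 6, in blob
    c=max(cs,key=cv2.contourArea); e=cv2.fitEllipse(c); return np.array(e[0]),np.round(e[1],1),c
                                     ~~~~~~~~~~~~~~^^^
cv2.error: OpenCV(4.12.0) /io/opencv/modules/imgproc/src/shapedescr.cpp:361: error: (-201:Incorrect size of input array) There should be at least 5 points to fit the ellipse in function 'fitEllipseNoDirect'
```

```bash
python3 -c "
from m import *
c=(327.96,116.45)
cs,as_,_=blob('s21',(0,0,140),(180,50,255),(316,203),15);print(cs,as_)
print(tri([wray('w21',c),ray('s21',cs)]))
st=r.read_state();print(st['time_s'],st['qvel'].round(2))
r.close_job()
"
```

```text
[315.97573853 202.03709412] [12.2 15.8]
(array([ 0.53588748, -0.02370157,  0.09212134]), [np.float64(0.00021541111661164906), np.float64(0.00021541111661163237)])
27.4 [ 0.08 -0.37 -0.13  0.3  -0.02 -0.02  0.07]
the job is handed in; nothing more can be done
```

I dropped the lens cell, spacer and filter cell into the barrel in that order, and each looked flat and centred within about 1 mm. The ring was then set down, turned in, screwed to its stop and released, and I handed the job in at 27.4 s. No verdict was reported.

- **Thread search:** the lugs stood on the collar's lands at the expected height with about 6 N. After about 17° anticlockwise the ring came free, then lowered about 12 mm.
- **Screwing down:** the resistance rose after about 80° clockwise, where the stop is expected at about 82°. The gripper height put the ring's top about 16.5 mm above the mouth, against the 17 mm given.
- **After letting go:** no lug showed in an opening, and the ring sat about 2 mm off the mouth centre (limit 4 mm).
- **Checks that failed or disagreed:**
  - A two-view estimate put the ring's top face at 92 mm instead of about 104 mm. Heights from the scene camera also came out low earlier, so I trusted the gripper height instead.
  - The final top-camera check failed with an error, so that view was not used.
  - The seat's travel could not be read directly.
- **Bystanders:** the arm never came near the wash bottle, jar, screwdriver, gasket or standoff, but I did not measure their positions again at the end.

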